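Pack away the spare drive and screw cups, and shut the drawer

TASK

Pack up after servicing the storage enclosure: nest the metal screw cup that stands on the bench fully into the identical cup in the open drawer, and lay the thick, finned drive from the sloped stand gently flat on the drawer floor beside the cups. Then slide the drawer fully shut with the cups still upright inside, leaving the slim drive, the spray can, the screwdriver and the stand as they are.

Things in the scene. Friction and masses are not known exactly. Their poses are not given: they have to be found in the camera images.
- enclosure: Fixed metal enclosure on the bench, 132 high, 240 deep. Origin on the bench under the middle of the drawer mouth, in its front plane; x into the enclosure, y left, z up. Spans y -314 to +146 (dummy drive-bay fronts right of the drawer), plus a thin rack ear 32 further out on either side. The drawer mouth ends 108 above the bench; flat top.
- drawer (a joint): Slide of the drawer, m: 0 = fully shut, grows as the drawer comes out (towards -x of the enclosure), at most 0.18. It starts 0.145 to 0.175 open; sliding friction about 2 N.
- drawer_floor (a point): Centre of the drawer's inner floor, 14 above the bench, moves with the drawer, axes as the enclosure's. Inside x -96 to +96, y -130 to +130. Side walls 5 thick, 44 high. Front panel 8 thick, inner face at x = -96, top edge 107 above the bench. With the drawer open by q (m) the enclosure's front plane is at x = q - 0.096 here; beyond it the drawer is under the enclosure's top.
- drawer_handle (a point): Middle of the bar handle of the drawer: horizontal steel bar 110 long along y, 75 above the bench, 35 out from the drawer's front panel; moves with the drawer, axes as the enclosure's.
- drawer_cup: Open metal screw cup standing loose on the drawer floor, mouth up. 55 high: tapered body (radius 19 at the foot to 27 at height 35, wall 3) under a straight collar of outer radius 31, wall 3, from height 35 to 55. Origin at the centre of its underside, z up along its axis.
- bench_cup: Identical metal cup standing on the bench, mouth up, 90 g; same origin and axes. Nested into the other, its collar rests on the other's rim and its origin is 20 above the other's origin.
- finned_drive: Thick drive module with dark fin lines on its top, 119 x 34 x 25 thick, about 220 g, lying on the sloped stand beside the slim one (either may be left). Origin at the centre of its underside; x along its length, up the slope (black end at -x, down by the lip), y across its 34 width, z out of its finned top.
- slim_drive: Slim drive module, 119 x 34 x 12 thick, plain top, lying on the same stand; same axes. Must stay there. Centres of the drives are about 76 apart.
- stand: Fixed black sloped stand, 170 wide (y), about 130 deep (x), with a plate inclined 32 degrees that rises towards its +x from 14 to 88 above the bench, with a lip 10 high across its lower edge at its -x. It faces away from the robot: the low edge is on the far side. Origin on the bench under its middle.
- spray_can: Upright white can, radius 26, 180 high, standing on the bench; origin at the centre of its underside. Must stay.
- screwdriver: Screwdriver, 170 long, lying on top of the enclosure. Must stay.

How it is judged (in metres and radians):
At the end, for the whole second after the job is handed in: Drawer shut to 5 mm; bench cup nested in the drawer cup (axes within 4 mm and 0.1 rad, undersides 12 to 24 mm apart in height); lower cup upright and finned drive flat on the drawer floor (0.1 rad); all inside the drawer and at rest (value of joint drawer below 0.005 m and horizontal distance between bench_cup and drawer_cup below 0.004 m and z of bench_cup in the frame of drawer_cup between 0.012 and 0.024 m and angle between the z axis of bench_cup and the z axis of drawer_cup, either way round below 0.1 rad and angle between drawer_cup's own z axis and vertical below 0.1 rad and z of drawer_cup in the frame of drawer_floor below 0.006 m and x of drawer_cup in the frame of drawer_floor between -0.096 and 0.096 m and y of drawer_cup in the frame of drawer_floor between -0.13 and 0.13 m and (angle between finned_drive's own z axis and vertical below 0.1 rad or angle between finned_drive's own z axis and vertical above 3.04 rad) and z of finned_drive in the frame of drawer_floor below 0.03 m and x of finned_drive in the frame of drawer_floor between -0.096 and 0.096 m and y of finned_drive in the frame of drawer_floor between -0.13 and 0.13 m and linear speed of each of finned_drive, bench_cup below 0.02 m/s); the robot touches nothing.
It fails at once if The slim drive is moved more than 20 mm (distance of slim_drive from where it was at the start of the episode above 0.02 m).
It fails at once if The spray can is moved more than 30 mm (distance of spray_can from where it was at the start of the episode above 0.03 m).
It fails at once if The screwdriver is moved more than 40 mm (distance of screwdriver from where it was at the start of the episode above 0.04 m).
It fails at once if The finned drive is dropped: falling free at over 0.45 m/s (about 10 mm of fall) (linear speed of finned_drive above 0.45 m/s and contact force between finned_drive and the fingers below 0.1 N and z of finned_drive in the frame of drawer_floor above 0.004 m).
It also fails if it takes over 61 s, if anything falls off the work surface, if the arm or the gripper's body presses on something with over 40 N, if the wrist force passes 120 N, or if a joint passes its speed limit or range.

ROBOT

A 6-joint arm with a two-finger parallel gripper is mounted at the origin on the work surface. World frame = base frame: x ahead of the robot, y to its left, z up, the work surface at z = 0. Lengths are in mm, angles in rad, forces in N, time in s.
With the tool pointing down it reaches from about 275 to 975 mm from the base axis. Payload 8.4 kg.
Tool frame: the origin (TCP) lies between the finger pads; the fingertips stand 25 mm ahead of it and the grasp point (between the pads) lies 6 mm ahead of it; z points along the fingers, y is the direction in which the jaws open and shut (so a half turn about z gives the same grasp; the last joint's range is limited). The gripper opens to 92 mm and grips with 3 to 60 N. Pads are 20 mm wide; open, the fingers measure 128 mm over their backs; the gripper's body (75 mm by 189 mm) begins 69 mm behind the grasp point.
Start: joints at [-1.169, 0.353, 1.633, -0, 1.155, -0.002], TCP at [245.571, -574.737, 239.583] pointing down, gripper open.
Joint ranges: [-2.63, 2.63], [-0.92, 2.1], [0.06, 2.66], [-1.3, 4.44], [0, 2.69], [-3.02, 3.02]. Speed limits (rad/s): [2.22, 2.22, 2.79, 3.14, 3.14, 3.14].

INTERFACE

Orientations are given as a rotation vector (axis times angle).
In Python, from rig import env, imaging gives the robot as it stands.
- The arm moves only by the tool play_rows, never from a script. Its argument "targets" is a list of rows, each an object with "delta_pos": the shift along the tool's x, y, z in cm, a list of three; "twist": the turn, a rotation vector about the tool's x, y, z in degrees, a list of three; "grip": the closure in counts, from 0 (fully open) to 255 (shut). In form: [{"delta_pos": [tx, ty, tz], "twist": [wx, wy, wz], "grip": grip}, ...]. A call has 1 to 5 rows; each row is the pose to reach, as a shift and turn from the pose commanded when the call began, along the tool's axes at that moment; what a row does not reach only later rows make up. A row lasts 1/10 s, in which the tool goes at most 50 mm and 8.59 degrees, less where a joint would pass 70% of its speed; a pose out of reach is approached as far as the arm can. A call with a gripper value outside its range is refused whole. The fingers move at their own pace and stop on an object; "newtons" is the grip in N (left out, the last holds). Time passes only in rows, so rows that repeat a pose let the fingers close. It gives the time, the measured TCP pose, the force and the opening at its end, in the units of the state.
- env.get_state(): the state, without advancing time (a new reading comes with each control period).
- imaging.get_image(name): name is "scene" or "top"; returns the picture (384x512x3 uint8, red, green, blue); there is no depth.
- imaging.camera_model(name): a dict with "intrinsics" (3x3 intrinsics, pixels), "rvec" (rotation vector, rad) and "tvec" (3), from world to camera coordinates, as OpenCV has them. Camera axes: x right, y down, z forward; pixel columns grow to the right and rows downward; lengths in mm; the calibration is good to about 2 mm. A picture is of the moment at which its call begins. camera_model takes no time and is no camera call.
- env.finish_job(): hands the job in, once; it reports no verdict.
Trained networks look in the newest picture that a camera, given by its name, has taken for a name from the list of things; names that differ only in an ending like _2 or _b are one class to them, and where a whole thing is asked for, a point or a joint stands for the part that bears it (a point fixed in the world has none). Each returns a list of dicts, best first, with "conf" (0 to 1); they miss things now and then, are a little off and sometimes report something else, mostly with a low value. They report only what shows in the picture. A call takes as long as a camera call.
- imaging.look_for(camera, name): "box" ([left, top, right, bottom] as shares, 0 to 1, of the picture: columns of its width, rows of its height, round what is visible of it).
- imaging.regions_of(camera, name): "pixels" (384x512 bool, what is visible of it) and "box" ([left, top, right, bottom] as shares, 0 to 1, of the picture: columns of its width, rows of its height, round what is visible of it).
The state is a dict: "clock": time; "joint_pos": joint angles; "qd": joint speeds; "joint_efforts": joint torques, N m; "tool_pos": TCP position; "ee_rot": TCP orientation; "force": force on the tool from outside, world axes, zero at the start; "ft_torque": the same for the moment, N m; "gripper_width": finger opening in mm.
Only numpy, scipy, OpenCV 4.12 (cv2) and the standard library are available. Lean on these libraries where they do the work, as an engineer would, in place of code of your own. Each camera call takes 0.05 s, during which the arm holds its last target.

## Working session

There is one attempt and no reset: what is moved stays moved. The work goes in short steps, Python scripts to look and compute and a tool call to move; the robot and the scene stay as the last step left them, time stands still between calls to the robot, and variables do not carry over. Pictures are saved under pics/ and viewed, and the job is handed in when it is done.

Besides the shell and the picture viewer there is one more tool, called after "Call:" as a command line: name --argument value ..., lists and objects as JSON in quotes. play_rows: Moves the arm, as the interface text tells. Its arguments: {"type":"object","properties":{"targets":{"type":"array","items":{"type":"object","properties":{"delta_pos":{"type":"array","items":{"type":"number"}},"twist":{"type":"array","items":{"type":"number"}},"grip":{"type":"number"}}}},"newtons":{"type":"number"}},"required":["targets"]}

```bash
mkdir -p pics; ls
python3 - <<'E'
from rig import env, imaging
import cv2, numpy as np
for n in ("scene","top"):
    im=imaging.get_image(n); cv2.imwrite(f"pics/{n}0.png",cv2.resize(im[:,:,::-1],(800,600),interpolation=cv2.INTER_CUBIC))
    m=imaging.camera_model(n); R=cv2.Rodrigues(np.array(m["rvec"],float))[0]; print(n,np.round(m["intrinsics"],1).tolist(),np.round(-R.T@np.array(m["tvec"],float).ravel()),np.round(R,3).tolist())
    for k in ["enclosure","drawer","drawer_handle","drawer_cup","bench_cup","finned_drive","slim_drive","stand","spray_can","screwdriver"]:
        print(n,k,[(np.round(np.array(d["box"])*[512,384,512,384]).tolist(),round(d["conf"],2)) for d in imaging.look_for(n,k)[:3]])
print(env.get_state())
E
```

```text
pics
scene [[350.3, 0.0, 252.3], [0.0, 350.3, 197.3], [0.0, 0.0, 1.0]] [1091. -118.  860.] [[0.285, 0.958, -0.012], [0.798, -0.244, -0.55], [-0.531, 0.147, -0.835]]
scene enclosure [([108.0, 162.0, 349.0, 368.0], 0.77)]
scene drawer [([187.0, 160.0, 295.0, 230.0], 0.87)]
scene drawer_handle [([182.0, 160.0, 296.0, 229.0], 0.82), ([342.0, 122.0, 363.0, 165.0], 0.31)]
scene drawer_cup [([240.0, 190.0, 261.0, 215.0], 0.82)]
scene bench_cup [([100.0, 192.0, 129.0, 221.0], 0.94)]
scene finned_drive [([343.0, 122.0, 363.0, 166.0], 0.77)]
scene slim_drive [([316.0, 129.0, 339.0, 172.0], 0.89)]
scene stand [([304.0, 115.0, 368.0, 174.0], 0.83), ([342.0, 124.0, 364.0, 167.0], 0.56)]
scene spray_can [([370.0, 188.0, 406.0, 243.0], 0.7)]
scene screwdriver [([210.0, 249.0, 229.0, 326.0], 0.61)]
top [[407.0, 0.0, 256.6], [0.0, 407.0, 196.1], [0.0, 0.0, 1.0]] [ 406.   29. 1205.] [[-0.183, -0.983, -0.004], [-0.961, 0.179, -0.21], [0.207, -0.034, -0.978]]
top enclosure [([189.0, 85.0, 375.0, 258.0], 0.85)]
top drawer [([207.0, 175.0, 316.0, 259.0], 0.83), ([124.0, 258.0, 141.0, 301.0], 0.31)]
top dr
[... 432 characters left out ...]
, 94.0, 291.0, 120.0], 0.63)]
{'clock': 1.1, 'joint_pos': array([-1.16939789e+00,  3.53006369e-01,  1.63341354e+00, -1.58477520e-05,
        1.15517894e+00, -2.39306128e-03]), 'qd': array([ 0.00050178,  0.00122315, -0.00139963, -0.00075094, -0.00186886,
        0.00146035]), 'joint_efforts': array([ 7.43083656e-04, -5.93774593e+01, -3.34567988e+01,  6.95015886e-02,
        1.57204270e-02, -5.83670430e-05]), 'tool_pos': array([ 245.56729221, -574.7373944 ,  239.57318398]), 'ee_rot': array([-3.07777607e+00, -6.29983143e-01,  2.42497609e-05]), 'force': array([ 0.2087389 , -0.26227604,  0.38464216]), 'ft_torque': array([-0.0120789 ,  0.02710745, -0.0032093 ]), 'gripper_width': 91.80628250092697}
```

View pics/scene0.png

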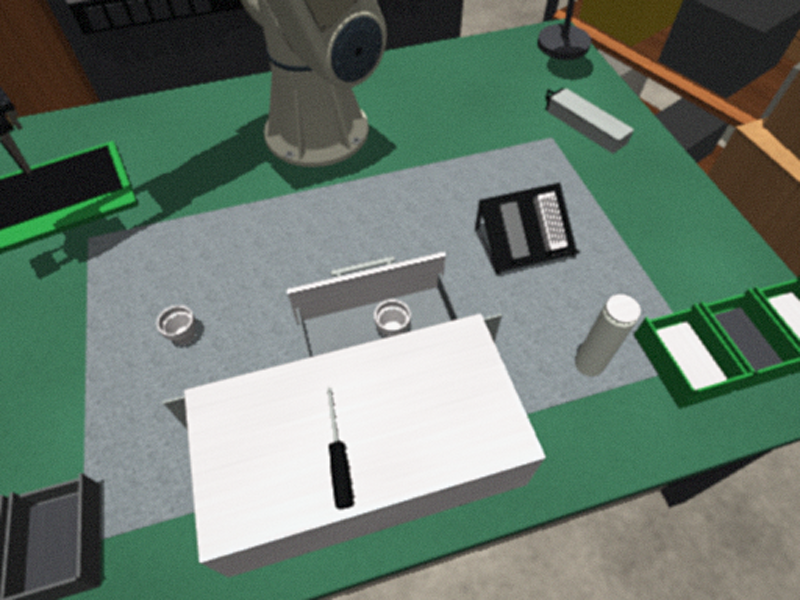

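View pics/top0.png

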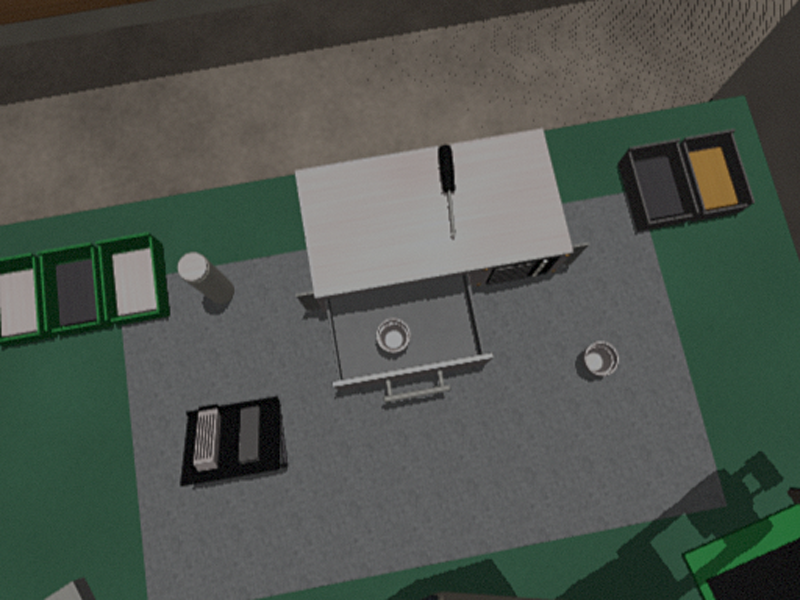

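Run:
```python
from rig import env, imaging
import cv2, numpy as np
ims={n:imaging.get_image(n) for n in("scene","top")}
for n,im in ims.items(): cv2.imwrite(f"pics/raw_{n}.png",im[:,:,::-1])
def crop(n,x0,y0,x1,y1,f,name):
    c=cv2.resize(ims[n][y0:y1,x0:x1,::-1],None,fx=f,fy=f,interpolation=cv2.INTER_CUBIC); 
    for x in range((x0//20+1)*20,x1,20): cv2.line(c,(int((x-x0+.5)*f),0),(int((x-x0+.5)*f),6),(0,0,255),1); cv2.putText(c,str(x),(int((x-x0+.5)*f),16),0,.4,(0,0,255))
    for y in range((y0//20+1)*20,y1,20): cv2.line(c,(0,int((y-y0+.5)*f)),(6,int((y-y0+.5)*f)),(0,0,255),1); cv2.putText(c,str(y),(8,int((y-y0+.5)*f)),0,.4,(0,0,255))
    cv2.imwrite(f"pics/{name}.png",c)
crop("top",180,70,385,265,3.0,"c_enc")
crop("top",110,245,190,315,8,"c_stand_top")
crop("scene",295,105,375,180,8,"c_stand_scene")
crop("scene",180,155,330,235,5,"c_draw_scene")
crop("top",195,170,325,262,6,"c_draw_top")
```

```text
(no output)
```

View pics/c_enc.png

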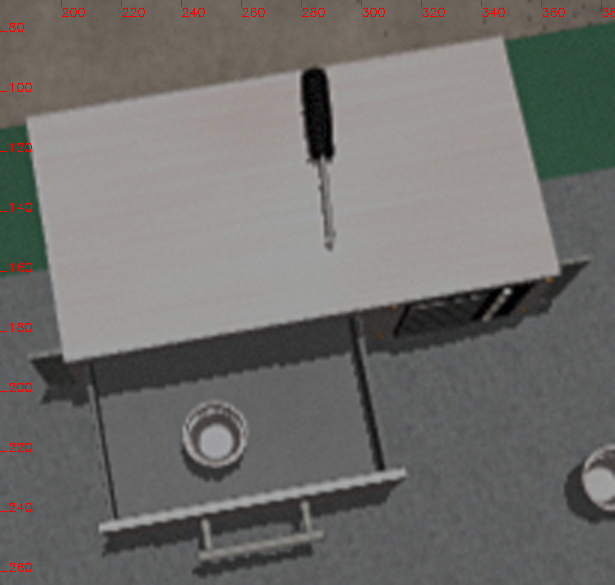

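View pics/c_stand_top.png

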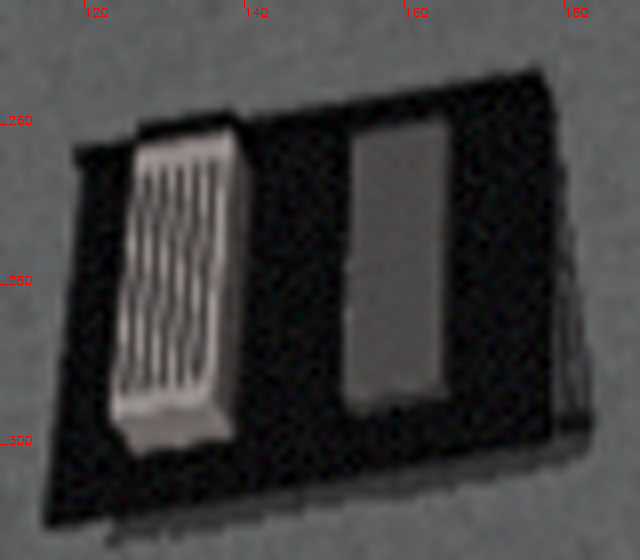

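View pics/c_stand_scene.png

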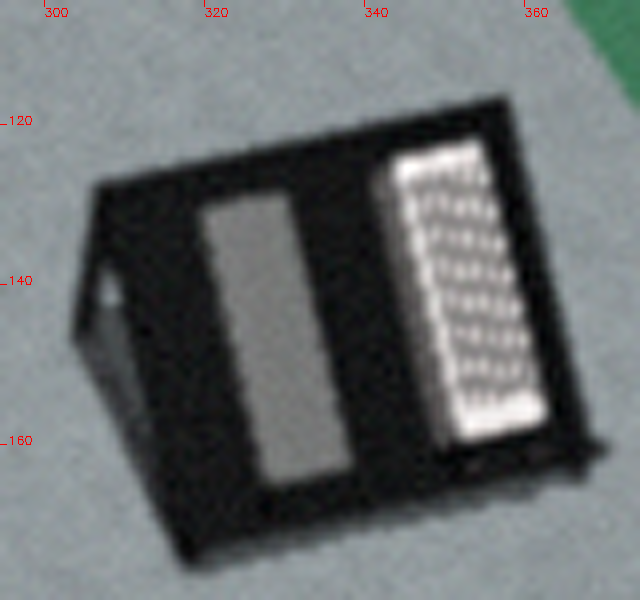

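View pics/c_draw_top.png

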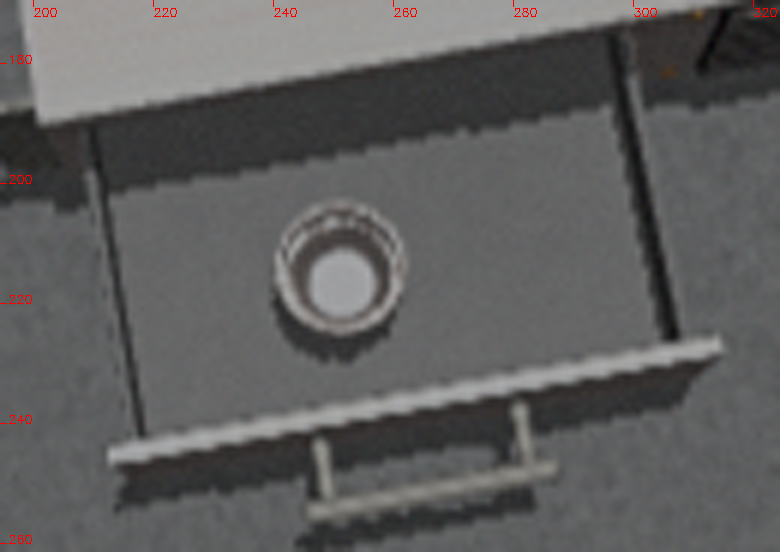

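View pics/c_draw_scene.png

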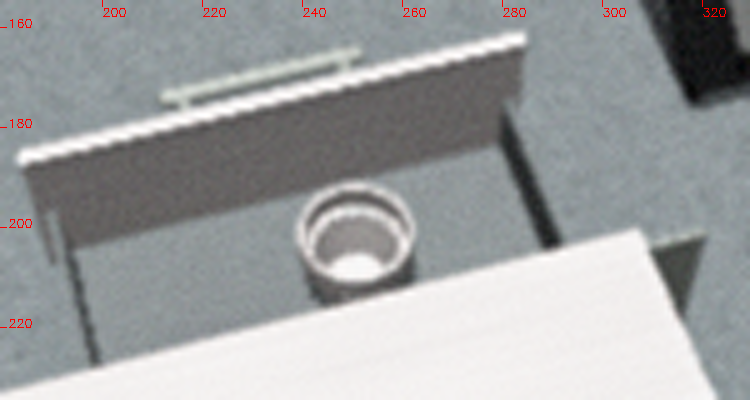

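```bash
cat > h.py <<'E'
import cv2, numpy as np
from scipy.spatial.transform import Rotation as Ro
from scipy.optimize import least_squares
from rig import env, imaging
CM={}
for n in("scene","top"):
    m=imaging.camera_model(n); CM[n]=(np.array(m["intrinsics"],float),np.array(m["rvec"],float),np.array(m["tvec"],float))
def proj(n,P):
    K,r,t=CM[n]; return cv2.projectPoints(np.array(P,float).reshape(-1,3),r,t,K,None)[0].reshape(-1,2)
def ray(n,uv):
    K,r,t=CM[n]; R=cv2.Rodrigues(r)[0]; d=R.T@np.linalg.inv(K)@np.array([uv[0],uv[1],1.]); return -R.T@t.ravel(),d/np.linalg.norm(d)
def onplane(n,uv,z):
    c,d=ray(n,uv); return c+d*(z-c[2])/d[2]
def tri(uv):
    A=np.zeros((3,3));b=np.zeros(3)
    for n,p in uv.items():
        c,d=ray(n,p);M=np.eye(3)-np.outer(d,d);A+=M;b+=M@c
    return np.linalg.solve(A,b)
def crop(n,im,x0,y0,x1,y1,f,name):
    c=cv2.resize(im[y0:y1,x0:x1,::-1],None,fx=f,fy=f,interpolation=cv2.INTER_CUBIC)
    for x in range((x0//20+1)*20,x1,20): cv2.line(c,(int((x-x0+.5)*f),0),(int((x-x0+.5)*f),6),(0,0,255),1); cv2.putText(c,str(x),(int((x-x0+.5)*f),16),0,.4,(0,0,255))
    for y in range((y0//20+1)*20,y1,20): cv2.line(c,(0,int((y-y0+.5)*f)),(6,int((y-y0+.5)*f)),(0,0,255),1); cv2.putText(c,str(y),(8,int((y-y0+.5)*f)),0,.4,(0,0,255))
    cv2.imwrite(f"pics/{name}.png",c)
def goto(pos,R=None):
    """deltas in tool axes from the commanded(measured) pose: cm, deg"""
    s=env.get_state(); R0=Ro.from_rotvec(s["ee_rot"]); d=R0.inv().apply(np.array(pos)-s["tool_pos"])/10
    w=np.zeros(3) if R is None else np.degrees((R0.inv()*R).as_rotvec())
    return np.round(d,2).tolist(),np.round(w,2).tolist()
def ct(f,x0,y0,p): return [p[0]/f+x0-.5,p[1]/f+y0-.5]
E
cat > fit.py <<'E'
from h import *
# enclosure
obs=[]
for c,p in zip([(240,146),(240,-314),(0,-314),(0,146)],[(27,117),(503,37),(559,274),(64,360)]): obs.append(("top",c,132,ct(3,180,70,p)))
for c,p in zip([(0,146),(0,-314),(240,146),(240,-314)],[(481,316),(185,391),(543,458),(200,562)]): obs.append(("scene",c,132,[p[0]/1.5625-.18,p[1]/1.5625-.18]))
def T(q,c): 
    a=q[2]; return np.array([q[0]+np.cos(a)*c[0]-np.sin(a)*c[1],q[1]+np.sin(a)*c[0]+np.cos(a)*c[1]])
f=lambda q: np.concatenate([proj(n,[*T(q,c),z])[0]-np.array(p) for n,c,z,p in obs])
e=least_squares(f,[650,0,.15]); print("enc",e.x,np.degrees(e.x[2])); print(np.round(f(e.x).reshape(-1,2),1).tolist())
q=e.x
def toenc(P): 
    a=q[2]; d=np.array(P[:2])-q[:2]; return np.array([np.cos(a)*d[0]+np.sin(a)*d[1],-np.sin(a)*d[0]+np.cos(a)*d[1]])
# drawer front panel outer? top edge, ends
for nm,pt,ps in [("panelL(+y) ",(108,455),(525,40)),("panelR",(722,342),(20,157))]:
    a=onplane("top",ct(6,195,170,pt),107); b=onplane("scene",ct(5,180,155,ps),107); print(nm,np.round(toenc(a),1),np.round(toenc(b),1))
for nm,pt,ps in [("barL",(310,514),(360,50)),("barR",(555,467),(165,97))]:
    a=onplane("top",ct(6,195,170,pt),75); b=onplane("scene",ct(5,180,155,ps),75); print(nm,np.round(toenc(a),1),np.round(toenc(b),1))
a=ct(6,195,170,(340.5,268.5)); b=ct(5,180,155,(355,234))
P=tri({"top":a,"scene":b}); print("dcup rim",P,onplane("top",a,69),onplane("scene",b,69),toenc(P))
E
python3 fit.py
python3 - <<'E'
from h import *
ims={n:cv2.imread(f"pics/raw_{n}.png")[:,:,::-1] for n in CM}
crop("top",ims["top"],360,205,410,255,12,"c_bc_top"); crop("scene",ims["scene"],90,180,140,230,12,"c_bc_scene")
E
```

```text
enc [ 6.77891641e+02 -8.96815560e+00 -7.96671162e-03] -0.4564589523560974
[[-0.4, -0.2], [-0.3, 0.1], [0.4, 0.1], [-0.4, 0.2], [-0.4, -0.8], [-0.4, -0.5], [1.1, 0.3], [-0.8, 0.4]]
panelL(+y)  [-151.6  139.2] [-150.7  140.4]
panelR [-149.9 -142.3] [-152.1 -140.5]
barL [-191.    54.9] [-194.8   58.1]
barR [-189.6  -59.9] [-193.8  -56.4]
dcup rim [598.37584206  13.40560896  67.89575978] [598.11359011  13.0930983   69.        ] [599.13195991  13.55151166  69.        ] [-79.69151941  21.73958181]
```

View pics/c_bc_top.png

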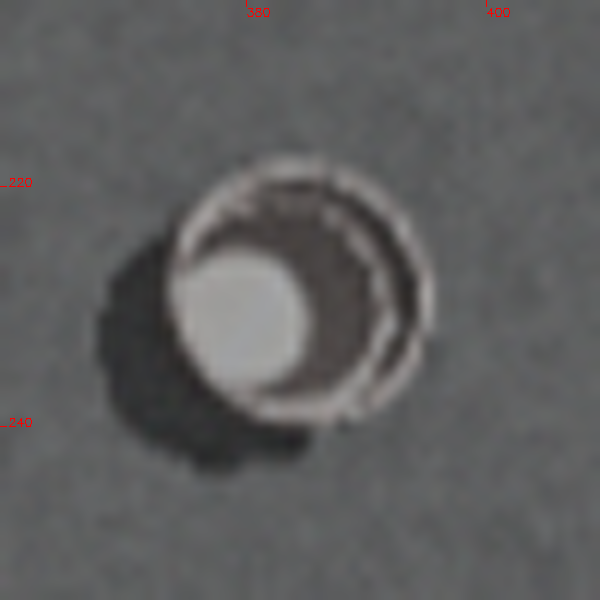

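View pics/c_bc_scene.png

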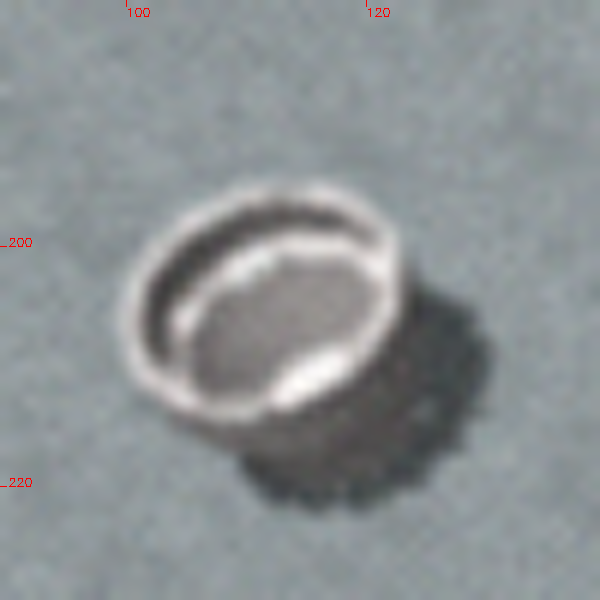

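```bash
cat > fit2.py <<'E'
from h import *
a=ct(12,360,205,(302,290)); b=ct(12,90,180,(262,300)); 
print("bcup",tri({"top":a,"scene":b}),onplane("top",a,55),onplane("scene",b,55))
def drive(pts_t,pts_s,th,x0):
    # q: x,y,z of high-end top centre ; yaw, pitch, L ; local x up slope
    names={"h+":(0,1,0),"h-":(0,-1,0),"l+":(-1,1,0),"l-":(-1,-1,0),"hb+":(0,1,1),"hb-":(0,-1,1)}
    def W(q,k):
        l=names[k]; R=Ro.from_euler("ZY",[q[3],-q[4]]); return q[:3]+R.apply([l[0]*q[5],l[1]*17,-l[2]*th])
    obs=[("top",k,ct(8,110,245,p)) for k,p in pts_t.items()]+[("scene",k,ct(8,295,105,p)) for k,p in pts_s.items()]
    f=lambda q: np.concatenate([proj(n,W(q,k))[0]-p for n,k,p in obs]+[[(q[4]-np.radians(32))*20]])
    e=least_squares(f,x0,loss="soft_l1"); q=e.x
    print(np.round(q[:3],1),np.degrees(q[3:5]),q[5]); print([(o[0],o[1],r) for o,r in zip(obs,np.round(f(q)[:-1].reshape(-1,2),1).tolist())])
    R=Ro.from_euler("ZY",[q[3],-q[4]]); print("top centre",q[:3]+R.apply([-59.5,0,0]),"under centre",q[:3]+R.apply([-59.5,0,-th]), "axes",R.as_matrix().round(3).tolist())
# drive local x (up slope) points towards robot (-x world): yaw ~ pi ; local +y = world -y
drive({"h+":(213,390),"h-":(110,408),"hb+":(232,440),"hb-":(128,455),"l+":(230,130),"l-":(137,162)},
      {"h+":(388,158),"h-":(482,140),"l+":(455,440),"l-":(548,415)},25,[440,330,90,3.14,.56,110])
print("slim")
drive({"h+":(447,398),"h-":(342,400),"l+":(448,122),"l-":(352,134)},{"h+":(200,210),"h-":(290,190),"l+":(265,487),"l-":(353,465)},12,[440,260,90,3.14,.56,110])
E
python3 fit2.py
```

```text
bcup [ 490.17400879 -350.84670513   56.54701539] [ 490.27365509 -351.92128145   55.        ] [ 489.16707334 -350.73869741   55.        ]
[439.4 368.3 102.9] [179.55849246  33.77359044] 106.74146894828189
[('top', 'h+', [-0.4, 0.5]), ('top', 'h-', [-0.3, 0.6]), ('top', 'hb+', [0.1, -0.7]), ('top', 'hb-', [0.5, -0.3]), ('top', 'l+', [0.1, 0.7]), ('top', 'l-', [-0.2, -1.2]), ('scene', 'h+', [0.6, 0.1]), ('scene', 'h-', [-0.7, -0.0]), ('scene', 'l+', [0.5, -0.4]), ('scene', 'l-', [-0.7, 0.2])]
top centre [488.86864398 367.91407137  69.78014417] under centre [474.9712434  368.02116352  48.99912426] axes [[-0.831, -0.008, 0.556], [0.006, -1.0, -0.004], [0.556, 0.0, 0.831]]
slim
[428.2 297.2  87. ] [178.31340735  30.81365872] 107.8378301063818
[('top', 'h+', [-1.0, -1.3]), ('top', 'h-', [-0.5, 0.5]), ('top', 'l+', [-0.2, -0.1]), ('top', 'l-', [-0.0, 0.2]), ('scene', 'h+', [-0.3, -0.2]), ('scene', 'h-', [-1.0, 0.1]), ('scene', 'l+', [-0.1, -0.1]), ('scene', 'l-', [-0.5, 0.3])]
top centre [479.26793261 295.70214554  56.49996422] under centre [473.12362423 295.88306532  46.19391054] axes [[-0.858, -0.029, 0.512], [0.025, -1.0, -0.015], [0.512, 0.0, 0.859]]
```

Run:
```python
from h import *
# can lid centre from top full view (193,267), scene full (623,305)
a=np.array([193,267])/1.5625-.18; b=np.array([623,305])/1.5625-.18
print(tri({"top":a,"scene":b}),onplane("top",a,180),onplane("scene",b,180))
# FK probing: joint1 axis radius etc
s=env.get_state(); print(np.hypot(*s["tool_pos"][:2]), Ro.from_rotvec(s["ee_rot"]).as_matrix().round(3))
```

```text
[753.81720928 323.54483929 184.32921798] [754.20871409 322.72906617 180.        ] [752.06803436 328.73939852 180.        ]
625.01043549622 [[ 0.92   0.393  0.   ]
 [ 0.393 -0.92  -0.   ]
 [-0.     0.    -1.   ]]
```

```bash
cat > g.py <<'E'
import sys
from h import *
# usage: g.py x y z [tiltdeg yawdeg]
v=list(map(float,sys.argv[1:])); tilt=v[3] if len(v)>3 else 0; yaw=v[4] if len(v)>4 else 0
R=Ro.from_euler("ZY",[yaw,tilt],degrees=True)*Ro.from_rotvec([np.pi,0,0])
s=env.get_state(); print(round(s["clock"],2),s["tool_pos"].round(1),s["joint_pos"].round(2),s["force"].round(1),round(s["gripper_width"],1)); print(goto(v[:3],R))
E
python3 g.py 490 -351 130
```

```text
1.2 [ 245.6 -574.7  239.6] [-1.17  0.35  1.63 -0.    1.16 -0.  ] [-0.8 -0.5  0.1] 92.4
([31.27, -10.97, 10.96], [0.0, 0.0, 23.14])
```

Call:
play_rows --targets '[{"delta_pos": [31.27,-10.97,10.96],"twist": [0,0,23.1],"grip": 0},{"delta_pos": [31.27,-10.97,10.96],"twist": [0,0,23.1],"grip": 0},{"delta_pos": [31.27,-10.97,10.96],"twist": [0,0,23.1],"grip": 0},{"delta_pos": [31.27,-10.97,10.96],"twist": [0,0,23.1],"grip": 0},{"delta_pos": [31.27,-10.97,10.96],"twist": [0,0,23.1],"grip": 0}]' --newtons 15

```text
clock: 1.7
tool_pos: [420.4, -414.6, 161.4]
ee_rot: [3.141, 0.0, 0.001]
force: [-0.0, 0.3, 0.0]
gripper_width: 92.0
```

Call:
play_rows --targets '[{"delta_pos": [0,0,0],"twist": [0,0,0],"grip": 0}]'

```text
clock: 1.8
tool_pos: [421.7, -411.6, 159.8]
ee_rot: [-3.138, -0.008, 0.002]
force: [-0.7, -0.2, 0.3]
gripper_width: 92.1
```

```bash
python3 g.py 490 -351 130
```

```text
1.8 [ 421.7 -411.6  159.8] [-0.78  0.39  1.78  0.    0.98  0.79] [-0.7 -0.2  0.3] 92.1
([6.87, -6.02, 2.99], [-0.18, 0.07, 0.28])
```

Call:
play_rows --targets '[{"delta_pos": [6.87,-6.02,2.99],"twist": [0,0,0.3],"grip": 0},{"delta_pos": [6.87,-6.02,2.99],"twist": [0,0,0.3],"grip": 0},{"delta_pos": [6.87,-6.02,2.99],"twist": [0,0,0.3],"grip": 0}]'

```text
clock: 2.1
tool_pos: [489.8, -352.9, 130.4]
ee_rot: [-3.14, 0.002, 0.001]
force: [-0.5, -0.8, 0.1]
gripper_width: 92.1
```

```bash
python3 g.py 490 -351 62
python3 - <<'E'
from h import *
im=imaging.get_image("top"); crop("top",im,340,185,430,260,8,"a1")
im=imaging.get_image("scene"); crop("scene",im,70,150,170,240,7,"a2")
E
```

```text
2.1 [ 489.8 -352.9  130.4] [-0.63  0.44  1.77  0.    0.93  0.94] [-0.5 -0.8  0.1] 92.1
([0.02, -0.17, 6.84], [-0.1, 0.05, -0.08])
```

View pics/a2.png

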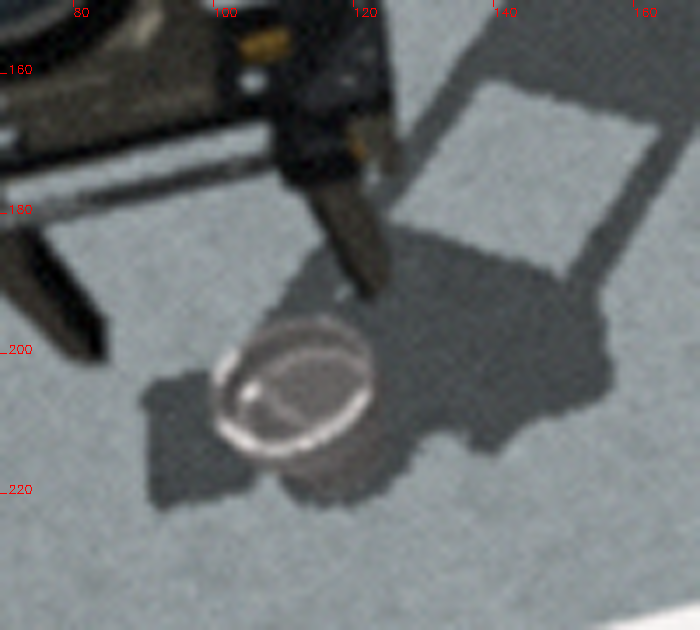

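View pics/a1.png

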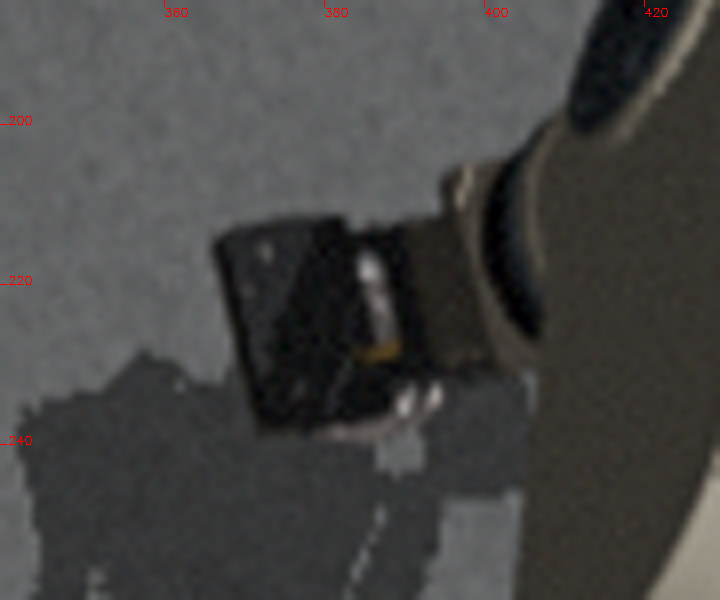

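Call:
play_rows --targets '[{"delta_pos": [0,-0.1,4],"twist": [0,0,0],"grip": 0},{"delta_pos": [0,-0.1,6.84],"twist": [0,0,0],"grip": 0},{"delta_pos": [0,-0.1,6.84],"twist": [0,0,0],"grip": 0},{"delta_pos": [0,-0.1,6.84],"twist": [0,0,0],"grip": 255},{"delta_pos": [0,-0.1,6.84],"twist": [0,0,0],"grip": 255}]' --newtons 15

```text
clock: 2.7
tool_pos: [488.3, -356.1, 65.4]
ee_rot: [3.14, -0.009, 0.003]
force: [0.2, 0.9, 1.8]
gripper_width: 77.7
```

Call:
play_rows --targets '[{"delta_pos": [0,0,0],"twist": [0,0,0],"grip": 255},{"delta_pos": [0,0,0],"twist": [0,0,0],"grip": 255},{"delta_pos": [0,0,0],"twist": [0,0,0],"grip": 255}]'

```text
clock: 3.0
tool_pos: [488.4, -355.1, 64.8]
ee_rot: [3.141, -0.007, 0.002]
force: [-1.8, 1.0, 7.7]
gripper_width: 62.0
```

Call:
play_rows --targets '[{"delta_pos": [0,0,-1],"twist": [0,0,0],"grip": 255},{"delta_pos": [0,0,-3],"twist": [0,0,0],"grip": 255},{"delta_pos": [0,0,-6],"twist": [0,0,0],"grip": 255},{"delta_pos": [0,0,-6],"twist": [0,0,0],"grip": 255}]'

```text
clock: 3.4
tool_pos: [489.9, -356.1, 127.7]
ee_rot: [3.138, -0.007, 0.008]
force: [-0.1, -0.4, -0.5]
gripper_width: 61.8
```

Run:
```python
from h import *
im=imaging.get_image("scene"); crop("scene",im,70,130,190,240,6,"b2"); print(env.get_state())
```

```text
{'clock': 3.45, 'joint_pos': array([-6.31048930e-01,  4.46794787e-01,  1.77510553e+00, -7.89477111e-05,
        9.15380445e-01,  9.44278673e-01]), 'qd': array([ 0.00019249,  0.03451043,  0.03664556, -0.00044732, -0.01740424,
       -0.00021564]), 'joint_efforts': array([-4.77001449e-03, -6.27773309e+01, -2.93020356e+01,  4.66970424e-02,
        2.22585755e-01, -1.30219510e-04]), 'tool_pos': array([ 489.05144319, -355.52902527,  125.8288274 ]), 'ee_rot': array([ 3.13899331, -0.00703653,  0.00541532]), 'force': array([ 0.25028959,  0.10754236, -0.87905566]), 'ft_torque': array([ 0.05656251, -0.05118046,  0.01700185]), 'gripper_width': 61.59999719707339}
```

View pics/b2.png

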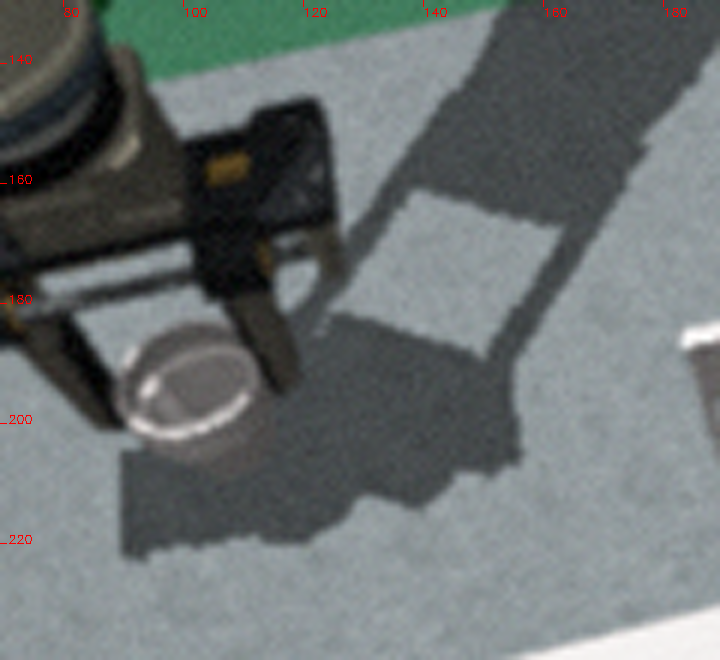

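```bash
python3 - <<'E'
from h import *
for z in (116,118,120): print(onplane("scene",ct(6,70,130,(189,381)),z))
print(onplane("scene",ct(12,90,180,(262,300)),55))
for i in range(4): imaging.get_image("top"); print(env.get_state()["tool_pos"].round(1))
E
python3 g.py 598.6 13.3 190
```

```text
[ 491.00857938 -356.2185767   116.        ]
[ 492.62160712 -355.57724983  118.        ]
[ 494.23463486 -354.93592295  120.        ]
[ 489.16707334 -350.73869741   55.        ]
[ 488.2 -354.9  124.4]
[ 487.6 -354.5  123.4]
[ 487.3 -354.2  122.8]
[ 487.2 -354.1  122.5]
3.65 [ 487.2 -354.1  122.5] [-0.63  0.45  1.78 -0.    0.91  0.94] [-0.3  0.5 -1.3] 62.0
([10.97, -36.8, -6.73], [-0.06, 0.08, -0.26])
```

Call:
play_rows --targets '[{"delta_pos": [0,0,-5],"twist": [0,0,0],"grip": 255},{"delta_pos": [1,-4,-7.75],"twist": [0,0,0],"grip": 255},{"delta_pos": [10.9,-36.8,-7.75],"twist": [0,0,0],"grip": 255},{"delta_pos": [10.9,-36.8,-7.75],"twist": [0,0,0],"grip": 255},{"delta_pos": [10.9,-36.8,-7.75],"twist": [0,0,0],"grip": 255}]'

```text
clock: 4.15
tool_pos: [541.8, -169.6, 200.2]
ee_rot: [-3.141, 0.008, 0.002]
force: [1.1, -0.5, -0.8]
gripper_width: 61.7
```

```bash
python3 g.py 598.6 13.3 190
```

```text
4.15 [ 541.8 -169.6  200.2] [-0.31  0.31  1.8   0.    1.04  1.27] [ 1.1 -0.5 -0.8] 61.7
([5.58, -18.32, 1.03], [-0.02, 0.06, -0.31])
```

Call:
play_rows --targets '[{"delta_pos": [5.58,-18.3,1],"twist": [0,0,0],"grip": 255},{"delta_pos": [5.58,-18.3,1],"twist": [0,0,0],"grip": 255},{"delta_pos": [5.58,-18.3,1],"twist": [0,0,0],"grip": 255},{"delta_pos": [5.58,-18.3,1],"twist": [0,0,0],"grip": 255},{"delta_pos": [5.58,-18.3,1],"twist": [0,0,0],"grip": 255}]'

```text
clock: 4.65
tool_pos: [599.1, 15.9, 189.5]
ee_rot: [-3.14, 0.001, 0.002]
force: [0.2, -1.0, -0.3]
gripper_width: 61.5
```

Call:
play_rows --targets '[{"delta_pos": [0,0,0],"twist": [0,0,0],"grip": 255},{"delta_pos": [0,0,0],"twist": [0,0,0],"grip": 255},{"delta_pos": [0,0,0],"twist": [0,0,0],"grip": 255}]'

```text
clock: 4.95
tool_pos: [598.2, 10.2, 190.7]
ee_rot: [3.141, -0.01, -0.001]
force: [-0.3, 0.0, -0.9]
gripper_width: 61.7
```

```bash
python3 g.py 598.6 13.3 150
python3 - <<'E'
from h import *
im=imaging.get_image("scene"); crop("scene",im,170,120,320,240,5,"d2")
im=imaging.get_image("top"); crop("top",im,190,150,330,265,5,"d1"); print(env.get_state()["tool_pos"])
E
```

```text
4.95 [598.2  10.2 190.7] [ 0.01  0.36  1.74 -0.    1.04  1.59] [-0.3  0.  -0.9] 61.7
([0.04, -0.32, 4.07], [0.01, 0.04, -0.35])
[598.44526561  10.25154925 190.96827365]
```

View pics/d2.png

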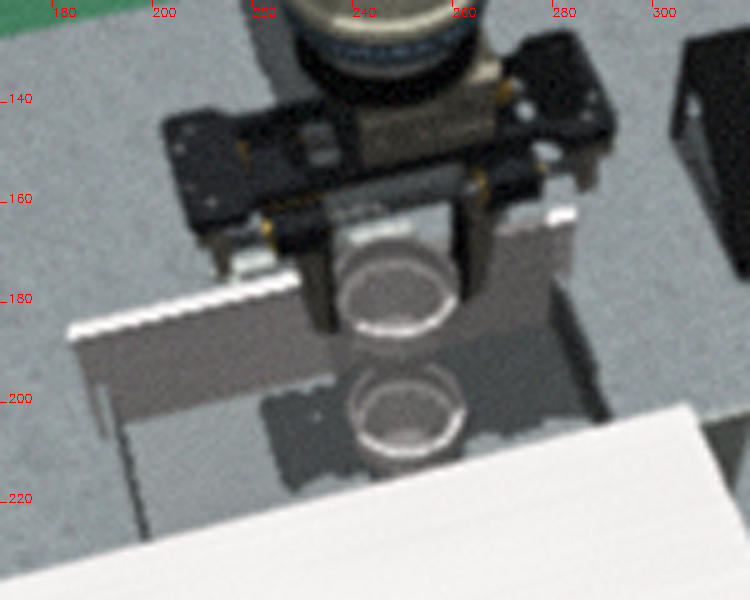

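View pics/d1.png

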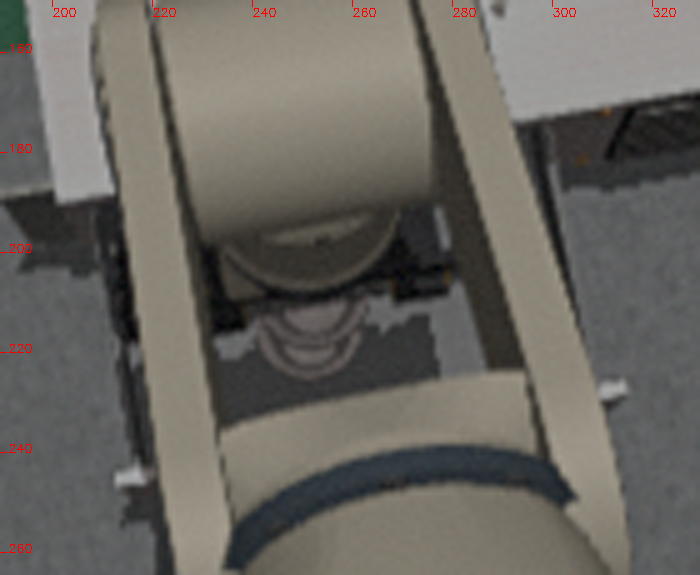

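Run:
```python
from h import *
for z in (180,182,184): print(onplane("scene",(248.7,176.9),z))
print(onplane("scene",(250.7,201.3),69)); print(env.get_state()["tool_pos"])
```

```text
[599.564573    10.78489031 180.        ]
[601.01012431  10.40710383 182.        ]
[602.45567561  10.02931735 184.        ]
[599.2890664   14.06518181  69.        ]
[598.44526561  10.25154925 190.96827365]
```

Call:
play_rows --targets '[{"delta_pos": [-0.1,-0.3,2],"twist": [0,0,0],"grip": 255},{"delta_pos": [-0.1,-0.3,4],"twist": [0,0,0],"grip": 255},{"delta_pos": [-0.1,-0.3,4.5],"twist": [0,0,0],"grip": 255},{"delta_pos": [-0.1,-0.3,4.5],"twist": [0,0,0],"grip": 255},{"delta_pos": [-0.1,-0.3,4.5],"twist": [0,0,0],"grip": 255}]'

```text
clock: 5.55
tool_pos: [598.2, 14.1, 146.7]
ee_rot: [-3.142, 0.008, -0.001]
force: [0.2, 0.0, -0.3]
gripper_width: 61.6
```

Run:
```python
from h import *
im=imaging.get_image("scene"); crop("scene",im,210,140,290,220,8,"e2")
print(env.get_state()["tool_pos"],env.get_state()["force"])
```

```text
[598.29714328  14.19894717 146.94480767] [ 0.38283739  0.0356489  -1.50303607]
```

View pics/e2.png

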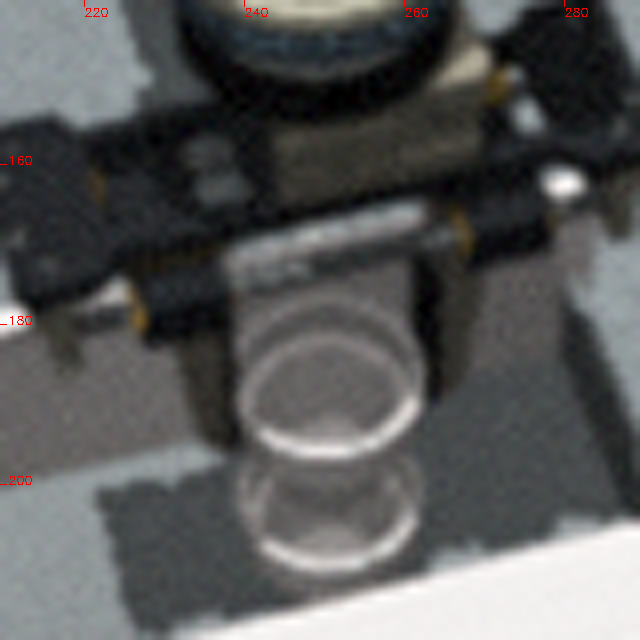

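Run:
```python
from h import *
for z in (136,138,140): print(onplane("scene",(251.0,186.5),z))
```

```text
[598.4968069   16.20286963 136.        ]
[599.85745262  15.83307613 138.        ]
[601.21809833  15.46328263 140.        ]
```

Call:
play_rows --targets '[{"delta_pos": [0,0.15,1],"twist": [0,0,0],"grip": 255},{"delta_pos": [0,0.15,2],"twist": [0,0,0],"grip": 255},{"delta_pos": [0,0.15,3],"twist": [0,0,0],"grip": 255},{"delta_pos": [0,0.15,3.5],"twist": [0,0,0],"grip": 255},{"delta_pos": [0,0.15,3.5],"twist": [0,0,0],"grip": 255}]'

```text
clock: 6.1
tool_pos: [596.9, 13.0, 109.7]
ee_rot: [3.142, -0.007, -0.003]
force: [-0.3, -0.5, -0.6]
gripper_width: 61.6
```

Call:
play_rows --targets '[{"delta_pos": [0,0,0.4],"twist": [0,0,0],"grip": 255},{"delta_pos": [0,0,0.8],"twist": [0,0,0],"grip": 255},{"delta_pos": [0,0,0.8],"twist": [0,0,0],"grip": 255}]'

```text
clock: 6.4
tool_pos: [597.4, 13.0, 102.5]
ee_rot: [3.142, -0.007, -0.001]
force: [1.1, -0.0, -1.4]
gripper_width: 61.8
```

Still free of contact; easing down the last millimetres.

Call:
play_rows --targets '[{"delta_pos": [0,0,0.2],"twist": [0,0,0],"grip": 255},{"delta_pos": [0,0,0.3],"twist": [0,0,0],"grip": 255},{"delta_pos": [0,0,0.3],"twist": [0,0,0],"grip": 255}]'

```text
clock: 6.7
tool_pos: [597.6, 13.0, 99.9]
ee_rot: [-3.142, 0.007, 0.0]
force: [-0.1, -1.0, -1.2]
gripper_width: 61.7
```

Run:
```python
from h import *
im=imaging.get_image("scene"); crop("scene",im,210,140,290,220,8,"f2")
print(env.get_state()["tool_pos"],env.get_state()["force"])
```

```text
[597.69849778  12.92788968  99.99439804] [ 1.03311525  0.22023268 -0.8926182 ]
```

View pics/f2.png

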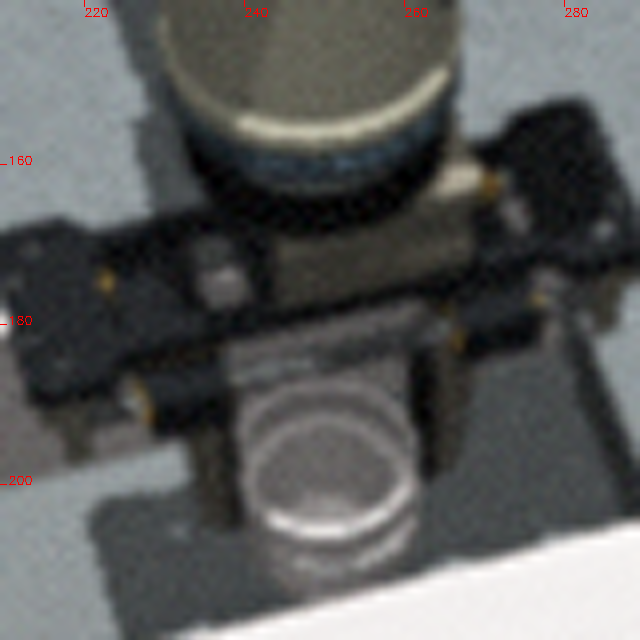

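Call:
play_rows --targets '[{"delta_pos": [0,0,0.15],"twist": [0,0,0],"grip": 255},{"delta_pos": [0,0,0.3],"twist": [0,0,0],"grip": 255},{"delta_pos": [0,0,0.3],"twist": [0,0,0],"grip": 255}]'

```text
clock: 7.05
tool_pos: [599.3, 12.9, 98.8]
ee_rot: [3.141, -0.007, 0.005]
force: [-1.2, 0.4, 12.3]
gripper_width: 61.7
```

Call:
play_rows --targets '[{"delta_pos": [0,0,0.15],"twist": [0,0,0],"grip": 255},{"delta_pos": [0,0,0.3],"twist": [0,0,0],"grip": 255},{"delta_pos": [0,0,0.3],"twist": [0,0,0],"grip": 255}]'

```text
clock: 7.35
tool_pos: [600.8, 13.0, 97.3]
ee_rot: [-3.141, 0.007, -0.01]
force: [-1.1, -0.5, 21.8]
gripper_width: 61.4
```

Call:
play_rows --targets '[{"delta_pos": [0,0,-0.35],"twist": [0,0,0],"grip": 255},{"delta_pos": [0,0,-0.35],"twist": [0,0,0],"grip": 30},{"delta_pos": [0,0,-0.35],"twist": [0,0,0],"grip": 30},{"delta_pos": [0,0,-0.35],"twist": [0,0,0],"grip": 30}]'

```text
clock: 7.75
tool_pos: [597.3, 12.9, 97.0]
ee_rot: [-3.142, 0.007, 0.001]
force: [0.2, -0.1, -0.5]
gripper_width: 80.8
```

Call:
play_rows --targets '[{"delta_pos": [0,0,-0.5],"twist": [0,0,0],"grip": 30},{"delta_pos": [0,0,-3],"twist": [0,0,0],"grip": 30},{"delta_pos": [0,0,-8],"twist": [0,0,0],"grip": 30},{"delta_pos": [0,0,-13],"twist": [0,0,0],"grip": 30}]'

```text
clock: 8.15
tool_pos: [596.8, 12.9, 228.2]
ee_rot: [3.142, -0.007, -0.004]
force: [-0.1, -0.5, -0.1]
gripper_width: 81.1
```

Run:
```python
from h import *
im=imaging.get_image("scene"); crop("scene",im,190,130,300,230,7,"g2")
print(env.get_state())
```

```text
{'clock': 8.2, 'joint_pos': array([ 1.91159615e-02,  3.13216235e-01,  1.69525378e+00, -9.76506244e-06,
        1.12328638e+00,  1.59454793e+00]), 'qd': array([-0.00029328,  0.02051472,  0.00302677,  0.00061535, -0.18106377,
        0.00020822]), 'joint_efforts': array([-1.94994517e-02, -2.84956366e+01, -1.32720003e+01,  1.35653681e-03,
       -6.73883432e-02, -9.16366407e-04]), 'tool_pos': array([601.10672628,  12.98946258, 237.5919615 ]), 'ee_rot': array([-3.14134427,  0.00727451, -0.01544645]), 'force': array([ 3.21103431, -0.71639112,  6.21663632]), 'ft_torque': array([ 0.06049387, -0.15160224, -0.06116162]), 'gripper_width': 80.88458692989992}
```

View pics/g2.png

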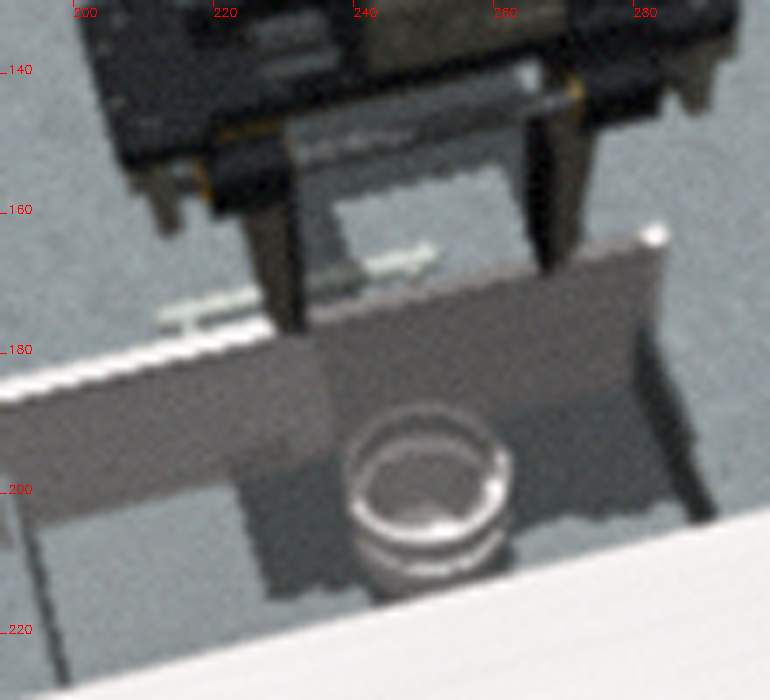

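```bash
python3 g.py 545 368 230 32 -1
```

```text
8.2 [601.1  13.  237.6] [ 0.02  0.31  1.7  -0.    1.12  1.59] [ 3.2 -0.7  6.2] 80.9
([-5.78, -35.47, 0.71], [0.19, -32.56, 0.72])
```

Call:
play_rows --targets '[{"delta_pos": [-5.8,-35.5,0.7],"twist": [0,-32.5,0.7],"grip": 94},{"delta_pos": [-5.8,-35.5,0.7],"twist": [0,-32.5,0.7],"grip": 94},{"delta_pos": [-5.8,-35.5,0.7],"twist": [0,-32.5,0.7],"grip": 94},{"delta_pos": [-5.8,-35.5,0.7],"twist": [0,-32.5,0.7],"grip": 94},{"delta_pos": [-5.8,-35.5,0.7],"twist": [0,-32.5,0.7],"grip": 94}]'

```text
clock: 8.7
tool_pos: [558.6, 261.2, 219.4]
ee_rot: [3.012, -0.028, -0.89]
force: [-0.5, 0.1, 0.0]
gripper_width: 58.4
```

```bash
python3 g.py 540 368 180 32 -1
```

```text
8.7 [558.6 261.2 219.4] [0.34 0.66 1.3  0.19 1.73 1.9 ] [-0.5  0.1  0. ] 58.4
([0.4, -10.67, 4.37], [0.27, 0.92, -0.14])
```

Call:
play_rows --targets '[{"delta_pos": [0.4,-10.7,4.4],"twist": [0,0.9,0],"grip": 94},{"delta_pos": [0.4,-10.7,4.4],"twist": [0,0.9,0],"grip": 94},{"delta_pos": [0.4,-10.7,4.4],"twist": [0,0.9,0],"grip": 94},{"delta_pos": [0.4,-10.7,4.4],"twist": [0,0.9,0],"grip": 94},{"delta_pos": [0.4,-10.7,4.4],"twist": [0,0.9,0],"grip": 94}]'

```text
clock: 9.2
tool_pos: [540.3, 366.0, 183.1]
ee_rot: [-3.022, 0.026, 0.855]
force: [0.5, 0.0, 0.9]
gripper_width: 58.1
```

```bash
python3 g.py 530 368 136 32 -1;  python3 - <<'E'
from h import *
im=imaging.get_image("scene"); crop("scene",im,285,80,415,190,6,"i2")
im=imaging.get_image("top"); crop("top",im,90,200,200,310,6,"i1")
E
```

```text
9.2 [540.3 366.  183.1] [0.47 0.72 1.27 0.24 1.65 2.01] [0.5 0.  0.9] 58.1
([1.59, -0.2, 4.55], [0.24, -0.41, -0.05])
```

View pics/i2.png

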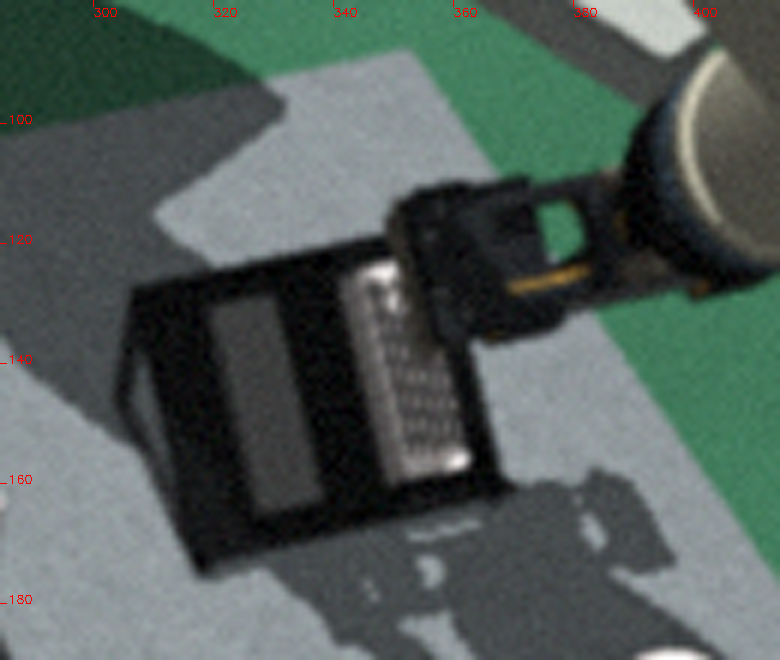

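View pics/i1.png

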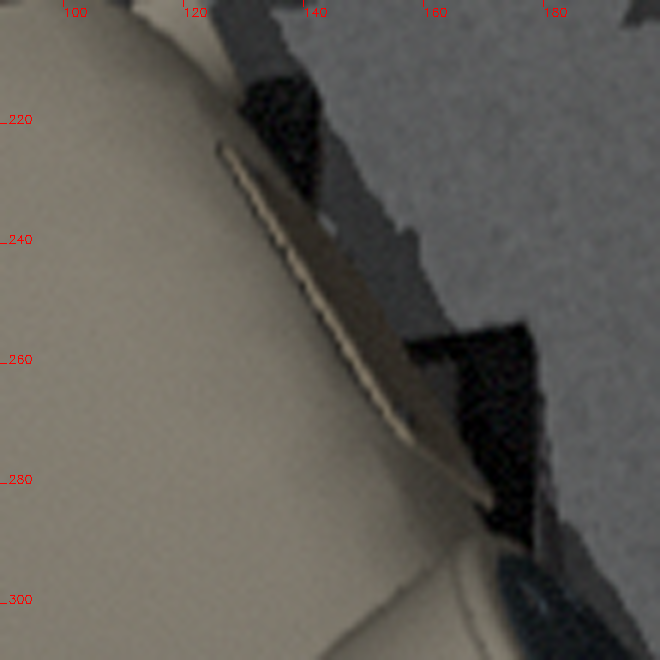

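Run:
```python
from h import *
s=env.get_state(); R=Ro.from_rotvec(s["ee_rot"]); p=s["tool_pos"]
for l in ([0,0,25],[0,29,25],[0,-29,25],[0,0,0],[0,0,-63],[0,95,-63],[0,-95,-63],[0,0,-150]): print(l,proj("scene",p+R.apply(l)).round(1))
print(R.as_matrix().round(3))
```

```text
[0, 0, 25] [[366.7 129.7]]
[0, 29, 25] [[356.9 131.9]]
[0, -29, 25] [[376.5 127.6]]
[0, 0, 0] [[371.  127.5]]
[0, 0, -63] [[383.  121.2]]
[0, 95, -63] [[347.4 128.9]]
[0, -95, -63] [[417.5 113.7]]
[0, 0, -150] [[402.6 110.8]]
[[ 0.852 -0.018 -0.523]
 [-0.017 -1.     0.006]
 [-0.523  0.003 -0.852]]
```

Call:
play_rows --targets '[{"delta_pos": [1.6,-0.2,2],"twist": [0,0,0],"grip": 94},{"delta_pos": [1.6,-0.2,4.5],"twist": [0,0,0],"grip": 94},{"delta_pos": [1.6,-0.2,4.5],"twist": [0,0,0],"grip": 94},{"delta_pos": [1.6,-0.2,4.5],"twist": [0,0,0],"grip": 94}]'

```text
clock: 9.7
tool_pos: [530.8, 368.0, 137.2]
ee_rot: [-3.021, 0.028, 0.855]
force: [0.0, 0.4, 0.3]
gripper_width: 58.1
```

```bash
python3 g.py 493.2 368 76.4 32 -1;  python3 - <<'E'
from h import *
im=imaging.get_image("scene"); crop("scene",im,285,80,415,190,6,"j2");im=imaging.get_image("scene"); print(env.get_state()["tool_pos"])
E
```

```text
9.7 [530.8 368.  137.2] [0.48 0.75 1.31 0.25 1.57 2.  ] [0.  0.4 0.3] 58.1
([-0.02, 0.04, 7.15], [0.16, -0.41, -0.1])
[531.48262599 368.74365063 137.92554263]
```

View pics/j2.png

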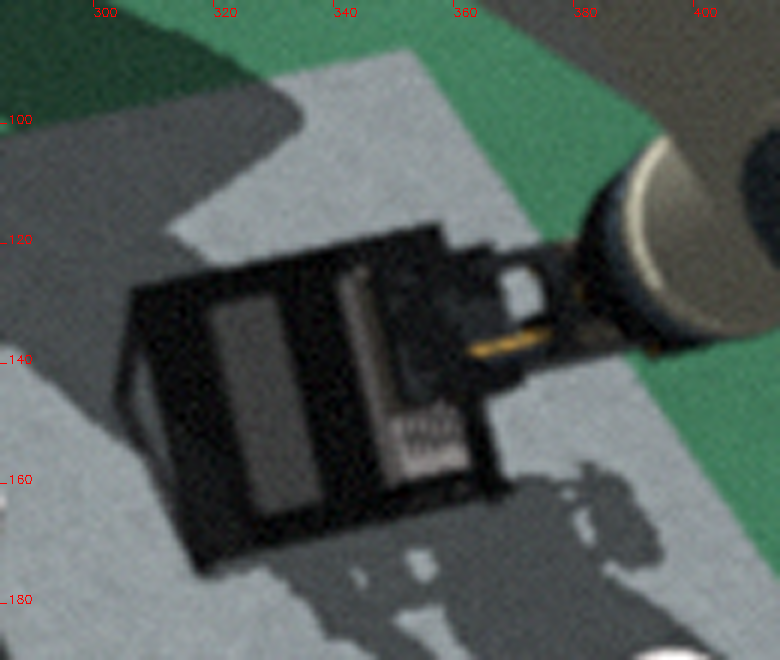

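Call:
play_rows --targets '[{"delta_pos": [0,0,2.5],"twist": [0,0,0],"grip": 94},{"delta_pos": [0,0,5],"twist": [0,0,0],"grip": 94},{"delta_pos": [0,0,5.5],"twist": [0,0,0],"grip": 94},{"delta_pos": [0,0,5.5],"twist": [0,0,0],"grip": 94}]'

```text
clock: 10.2
tool_pos: [501.5, 369.3, 90.0]
ee_rot: [-3.022, 0.026, 0.855]
force: [0.3, 0.7, -0.0]
gripper_width: 58.1
```

Call:
play_rows --targets '[{"delta_pos": [0,0,0.8],"twist": [0,0,0],"grip": 94},{"delta_pos": [0,0,1.6],"twist": [0,0,0],"grip": 94},{"delta_pos": [0,0,1.6],"twist": [0,0,0],"grip": 94}]'

```text
clock: 10.5
tool_pos: [492.3, 369.2, 75.3]
ee_rot: [-3.022, 0.026, 0.856]
force: [-0.3, 0.1, -0.5]
gripper_width: 58.2
```

```bash
python3 g.py 493.2 368 76.4 32 -1
```

```text
10.5 [492.3 369.2  75.3] [0.5  0.78 1.43 0.26 1.44 1.99] [-0.3  0.1 -0.5] 58.2
([0.02, 0.12, -0.14], [0.23, -0.35, -0.05])
```

Call:
play_rows --targets '[{"delta_pos": [0,0.05,0],"twist": [0,0,0],"grip": 255},{"delta_pos": [0,0.05,0],"twist": [0,0,0],"grip": 255},{"delta_pos": [0,0.05,0],"twist": [0,0,0],"grip": 255},{"delta_pos": [0,0.05,0],"twist": [0,0,0],"grip": 255},{"delta_pos": [0,0.05,0],"twist": [0,0,0],"grip": 255}]' --newtons 30

```text
clock: 11.0
tool_pos: [493.2, 369.0, 76.0]
ee_rot: [-3.022, 0.026, 0.854]
force: [1.1, -0.2, 1.3]
gripper_width: 33.4
```

Call:
play_rows --targets '[{"delta_pos": [0,0,-0.3],"twist": [0,0,0],"grip": 255},{"delta_pos": [0,0,-0.8],"twist": [0,0,0],"grip": 255},{"delta_pos": [0,0,-1.5],"twist": [0,0,0],"grip": 255},{"delta_pos": [0,0,-2.5],"twist": [0,0,0],"grip": 255},{"delta_pos": [0,0,-2.5],"twist": [0,0,0],"grip": 255}]'

```text
clock: 11.5
tool_pos: [507.5, 369.2, 98.6]
ee_rot: [-3.021, 0.026, 0.851]
force: [-0.7, 0.2, -1.5]
gripper_width: 33.6
```

```bash
python3 g.py 540 368 180 32 -1;  python3 - <<'E'
from h import *
im=imaging.get_image("scene"); crop("scene",im,285,80,415,190,6,"k2"); 
im=imaging.get_image("top"); crop("top",im,90,200,200,310,6,"k1")
E
```

```text
11.5 [507.5 369.2  98.6] [0.49 0.76 1.39 0.26 1.48 1.99] [-0.7  0.2 -1.5] 33.6
([-1.48, 0.08, -8.64], [0.12, -0.54, -0.02])
```

View pics/k2.png

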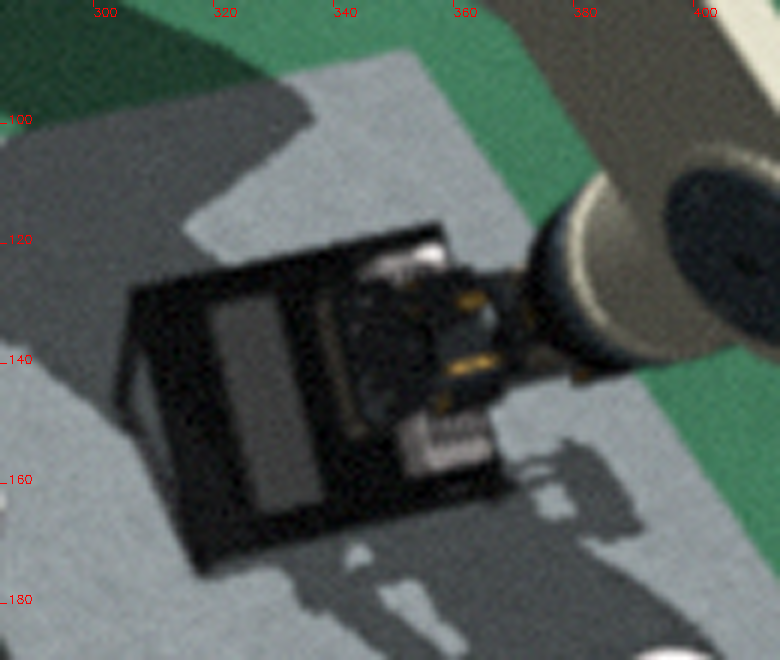

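Call:
play_rows --targets '[{"delta_pos": [-0.4,0,-2],"twist": [0,0,0],"grip": 255},{"delta_pos": [-0.8,0,-5],"twist": [0,0,0],"grip": 255},{"delta_pos": [-1.5,0,-8.6],"twist": [0,0,0],"grip": 255},{"delta_pos": [-3,0,-11.5],"twist": [0,0,0],"grip": 255},{"delta_pos": [-3,0,-11.5],"twist": [0,0,0],"grip": 255}]'

```text
clock: 12.1
tool_pos: [542.6, 369.5, 215.1]
ee_rot: [-3.021, 0.025, 0.845]
force: [0.3, 0.4, -1.4]
gripper_width: 33.9
```

```bash
python3 g.py 560 200 210 12 -0.7; python3 g.py 605 -74 200 0 -0.5
```

```text
12.1 [542.6 369.5 215.1] [0.47 0.69 1.24 0.25 1.7  2.03] [ 0.3  0.4 -1.4] 33.9
([1.98, 16.92, -0.62], [-0.1, 19.27, -0.22])
12.1 [542.6 369.5 215.1] [0.47 0.69 1.24 0.25 1.7  2.03] [ 0.3  0.4 -1.4] 33.9
([6.73, 44.24, -2.34], [-0.13, 31.27, -0.43])
```

Call:
play_rows --targets '[{"delta_pos": [0.3,3,0],"twist": [0,3,0],"grip": 255},{"delta_pos": [0.7,6.5,-0.2],"twist": [0,7,0],"grip": 255},{"delta_pos": [1.1,10,-0.4],"twist": [0,11,0],"grip": 255},{"delta_pos": [1.5,13.5,-0.5],"twist": [0,15,0],"grip": 255},{"delta_pos": [2,17,-0.6],"twist": [0,19.3,-0.2],"grip": 255}]'

```text
clock: 12.6
tool_pos: [557.2, 196.8, 204.7]
ee_rot: [3.122, -0.019, -0.335]
force: [-0.1, -0.3, -1.4]
gripper_width: 33.7
```

```bash
python3 g.py 605 -74 200 0 -0.5
python3 - <<'E'
from h import *
im=imaging.get_image("scene"); crop("scene",im,220,60,350,190,5,"l2")
E
```

```text
12.6 [557.2 196.8 204.7] [0.3  0.44 1.6  0.07 1.31 1.86] [-0.1 -0.3 -1.4] 33.7
([5.11, 27.02, -0.55], [0.14, 12.23, -0.21])
```

View pics/l2.png

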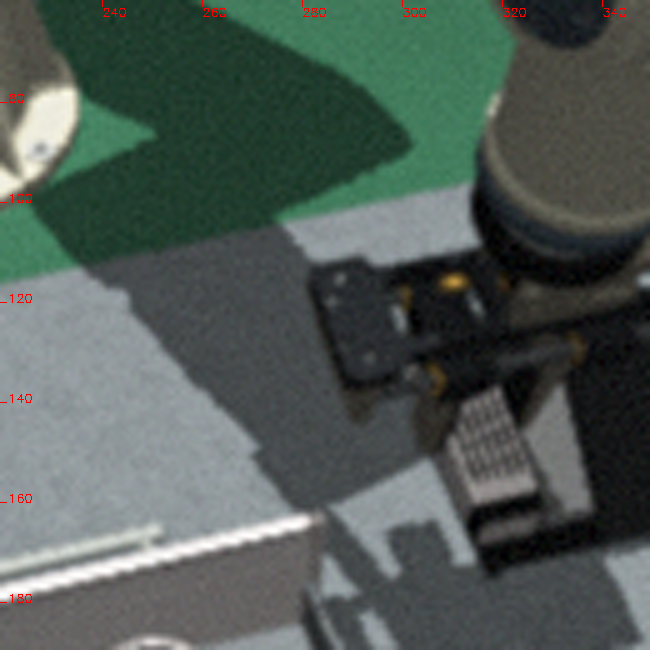

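Call:
play_rows --targets '[{"delta_pos": [1,4,-0.2],"twist": [0,2,0],"grip": 255},{"delta_pos": [2,8,-0.4],"twist": [0,4,0],"grip": 255},{"delta_pos": [3,12,-0.5],"twist": [0,6,0],"grip": 255},{"delta_pos": [4,16,-0.5],"twist": [0,8,0],"grip": 255},{"delta_pos": [5,20,-0.5],"twist": [0,10,0],"grip": 255}]'

```text
clock: 13.15
tool_pos: [604.6, -3.6, 199.3]
ee_rot: [3.139, -0.02, -0.064]
force: [0.0, 0.5, -1.4]
gripper_width: 34.1
```

```bash
python3 g.py 605 -74 180 0 -0.5
```

```text
13.15 [604.6  -3.6 199.3] [-0.01  0.38  1.69 -0.    1.11  1.58] [ 0.   0.5 -1.4] 34.1
([0.21, 7.03, 1.94], [0.11, 2.34, -0.21])
```

Call:
play_rows --targets '[{"delta_pos": [0.1,3,0],"twist": [0,1.2,0],"grip": 255},{"delta_pos": [0.2,6,1],"twist": [0,2.3,0],"grip": 255},{"delta_pos": [0.2,7,1.9],"twist": [0,2.3,0],"grip": 255},{"delta_pos": [0.2,7,1.9],"twist": [0,2.3,0],"grip": 255},{"delta_pos": [0.2,7,1.9],"twist": [0,2.3,0],"grip": 255}]'

```text
clock: 13.65
tool_pos: [605.2, -71.5, 180.9]
ee_rot: [3.14, -0.021, -0.003]
force: [0.2, 0.4, -2.3]
gripper_width: 33.6
```

```bash
python3 g.py 605 -74 120 0 -0.5
python3 - <<'E'
from h import *
im=imaging.get_image("scene"); crop("scene",im,130,110,300,240,4.5,"m2")
im=imaging.get_image("top"); crop("top",im,190,150,350,270,4.5,"m1")
E
```

```text
13.65 [605.2 -71.5 180.9] [-0.12  0.39  1.72 -0.    1.03  1.47] [ 0.2  0.4 -2.3] 33.6
([-0.01, 0.24, 6.09], [0.07, 0.11, -0.25])
```

View pics/m2.png

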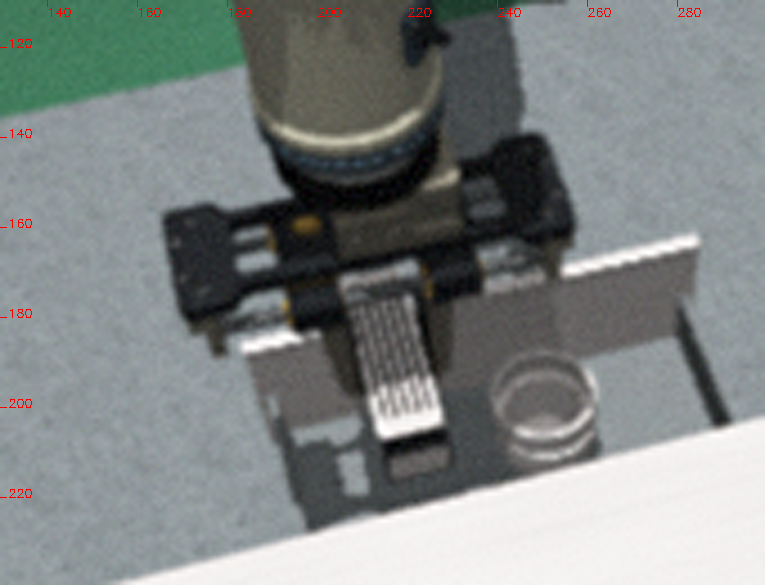

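View pics/m1.png

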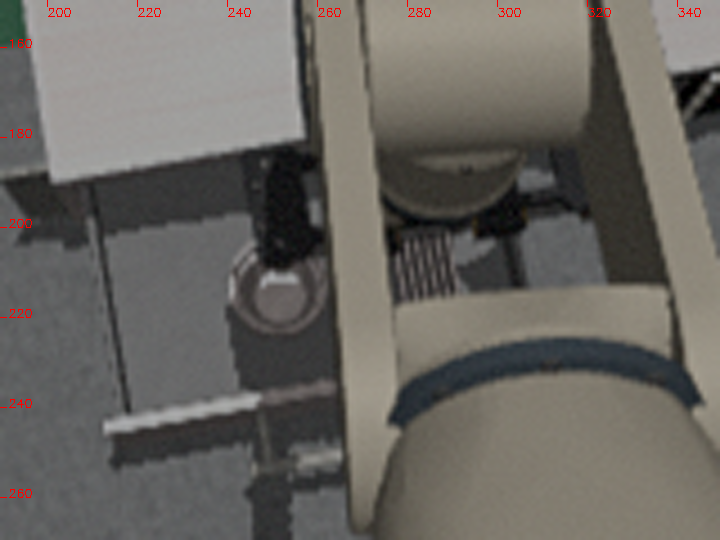

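Run:
```python
from h import *
print(onplane("scene",(221.7,209),174)); 
s=env.get_state(); R=Ro.from_rotvec(s["ee_rot"]); p=s["tool_pos"]; print(p)
# predicted box corners of drive
P=[p+np.array([x,y,z]) for z in(-7,-32) for x,y in((59.5,17),(59.5,-17),(-59.5,17),(-59.5,-17))]
im=imaging.get_image("scene").copy()
c=im.copy()
uv=proj("scene",P)
f=4.5; big=cv2.resize(im[110:240,130:300,::-1],None,fx=f,fy=f,interpolation=cv2.INTER_CUBIC)
for i,(u,v) in enumerate(uv): cv2.circle(big,(int((u-130+.5)*f),int((v-110+.5)*f)),3,(0,0,255) if i<4 else (0,255,0),-1)
# front plane of the enclosure / panel inner edge lines
for X,z,col in((678,132,(255,0,0)),(530,107,(255,0,255)),(530,14,(255,0,255))):
    for Y in range(-150,150,20):
        u,v=proj("scene",[X,Y-9,z])[0]; cv2.circle(big,(int((u-130+.5)*f),int((v-110+.5)*f)),2,col,-1)
cv2.imwrite("pics/n2.png",big)
```

```text
[665.25358843 -73.12077941 174.        ]
[605.90839274 -71.12257918 181.67278775]
```

View pics/n2.png

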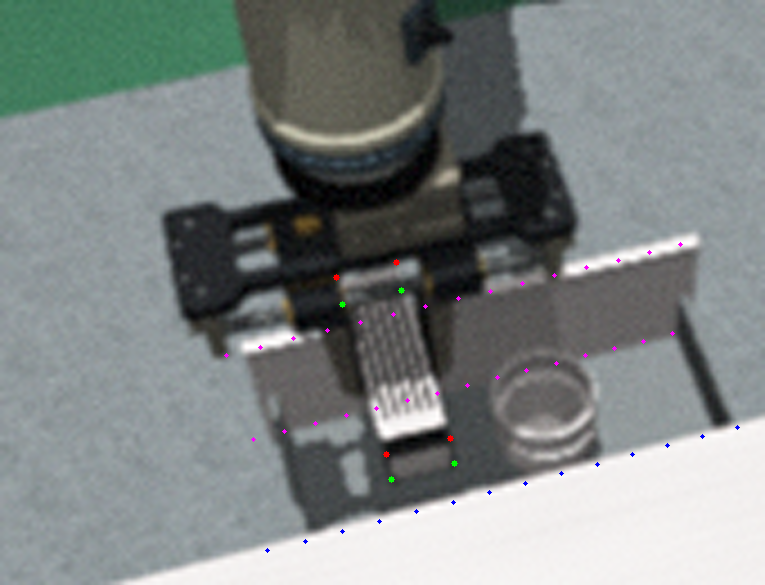

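Call:
play_rows --targets '[{"delta_pos": [-0.1,0.25,2],"twist": [0,0,0],"grip": 255},{"delta_pos": [-0.1,0.25,4.5],"twist": [0,0,0],"grip": 255},{"delta_pos": [-0.1,0.25,7],"twist": [0,0,0],"grip": 255},{"delta_pos": [-0.1,0.25,9.5],"twist": [0,0,0],"grip": 255},{"delta_pos": [-0.1,0.25,11],"twist": [0,0,0],"grip": 255}]'

```text
clock: 14.3
tool_pos: [604.2, -74.1, 70.2]
ee_rot: [3.14, -0.019, -0.002]
force: [0.1, 0.2, -2.3]
gripper_width: 33.8
```

Call:
play_rows --targets '[{"delta_pos": [0,0,0],"twist": [0,0,0],"grip": 255},{"delta_pos": [0,0,0],"twist": [0,0,0],"grip": 255}]'

```text
clock: 14.5
tool_pos: [605.2, -74.8, 72.2]
ee_rot: [3.139, -0.019, 0.001]
force: [-0.6, 0.5, -1.6]
gripper_width: 33.6
```

```bash
python3 g.py 605 -74 50 0 -0.5
python3 - <<'E'
from h import *
im=imaging.get_image("scene"); crop("scene",im,130,110,300,240,4.5,"o2")
E
```

```text
14.5 [605.2 -74.8  72.2] [-0.12  0.53  1.79 -0.    0.82  1.46] [-0.6  0.5 -1.6] 33.6
([-0.02, -0.08, 2.22], [0.12, -0.02, -0.21])
```

View pics/o2.png

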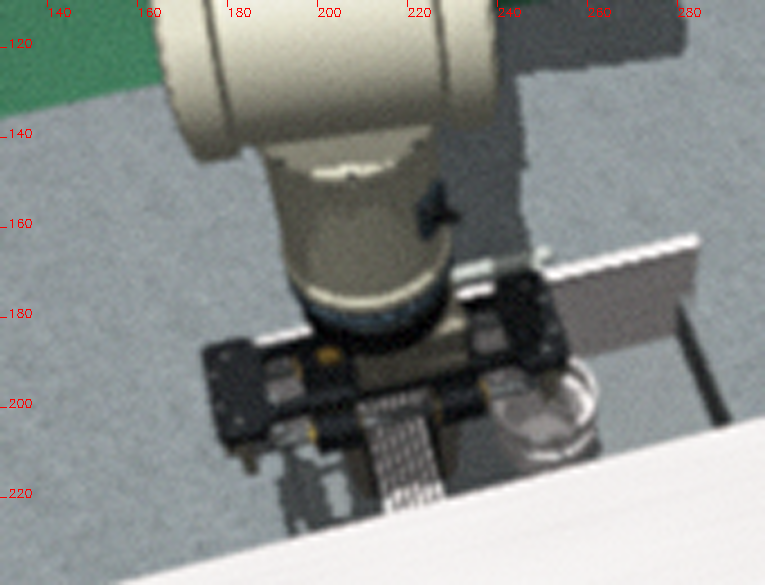

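Run:
```python
from h import *
s=env.get_state(); R=Ro.from_rotvec(s["ee_rot"]); p=s["tool_pos"]
im=imaging.get_image("scene"); x0,y0,f=165,165,8
big=cv2.resize(im[y0:y0+70,x0:x0+100,::-1],None,fx=f,fy=f,interpolation=cv2.INTER_CUBIC)
for z,col in((-63,(0,0,255)),(-43,(0,255,0))):
  for x in(-37.5,0,37.5):
    for y in(-94.5,0,94.5):
      u,v=proj("scene",p+R.apply([x,y,z]))[0]; cv2.circle(big,(int((u-x0+.5)*f),int((v-y0+.5)*f)),3,col,-1)
for z in(89,):
  for a in np.linspace(0,6.28,24):
      u,v=proj("scene",[599+31*np.cos(a),13.5+31*np.sin(a),z])[0]; cv2.circle(big,(int((u-x0+.5)*f),int((v-y0+.5)*f)),2,(255,0,255),-1)
cv2.imwrite("pics/p2.png",big)
```

```text
(no output)
```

View pics/p2.png

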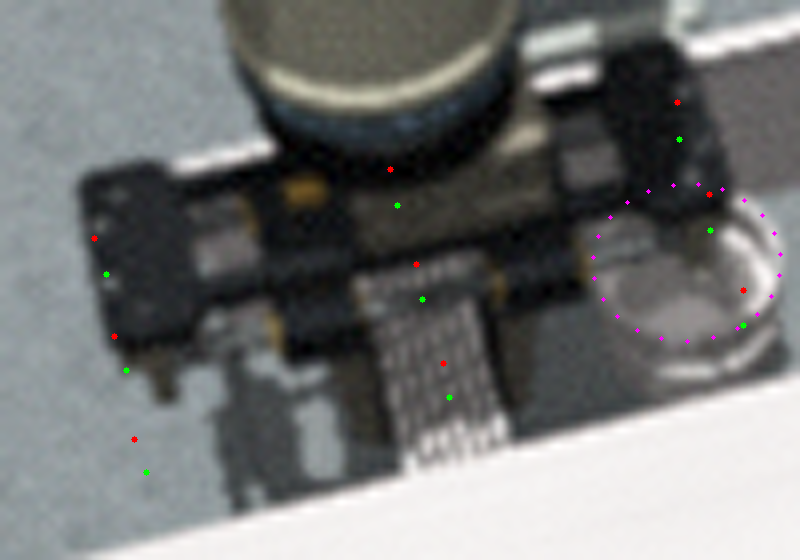

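Call:
play_rows --targets '[{"delta_pos": [0,0,0.6],"twist": [0,0,0],"grip": 255},{"delta_pos": [0,0,1.2],"twist": [0,0,0],"grip": 255},{"delta_pos": [0,0,1.8],"twist": [0,0,0],"grip": 255},{"delta_pos": [0,0,1.8],"twist": [0,0,0],"grip": 255}]'

```text
clock: 15.0
tool_pos: [603.9, -75.1, 52.6]
ee_rot: [3.14, -0.02, -0.003]
force: [0.6, 0.2, -2.8]
gripper_width: 33.6
```

Call:
play_rows --targets '[{"delta_pos": [0,0,0.15],"twist": [0,0,0],"grip": 255},{"delta_pos": [0,0,0.3],"twist": [0,0,0],"grip": 255},{"delta_pos": [0,0,0.3],"twist": [0,0,0],"grip": 255}]'

```text
clock: 15.3
tool_pos: [604.7, -75.2, 50.6]
ee_rot: [3.139, -0.02, -0.0]
force: [-0.5, -0.1, -2.2]
gripper_width: 33.4
```

Call:
play_rows --targets '[{"delta_pos": [0,0,0.15],"twist": [0,0,0],"grip": 255},{"delta_pos": [0,0,0.3],"twist": [0,0,0],"grip": 255},{"delta_pos": [0,0,0.3],"twist": [0,0,0],"grip": 255}]'

```text
clock: 15.6
tool_pos: [606.3, -75.2, 49.2]
ee_rot: [3.139, -0.021, 0.005]
force: [-1.5, 1.0, 8.8]
gripper_width: 33.4
```

Call:
play_rows --targets '[{"delta_pos": [0,0,0.1],"twist": [0,0,0],"grip": 255},{"delta_pos": [0,0,0.2],"twist": [0,0,0],"grip": 255},{"delta_pos": [0,0,0.2],"twist": [0,0,0],"grip": 255}]'

```text
clock: 15.9
tool_pos: [608.1, -75.2, 49.2]
ee_rot: [3.139, -0.021, 0.011]
force: [-1.8, 1.9, 23.4]
gripper_width: 33.4
```

Call:
play_rows --targets '[{"delta_pos": [0,0,-0.25],"twist": [0,0,0],"grip": 255},{"delta_pos": [0,0,-0.25],"twist": [0,0,0],"grip": 255}]'

```text
clock: 16.1
tool_pos: [605.5, -75.2, 49.2]
ee_rot: [3.139, -0.02, 0.003]
force: [-1.5, 0.7, 10.7]
gripper_width: 33.6
```

Run:
```python
from h import *
im=imaging.get_image("scene"); crop("scene",im,165,165,265,235,8,"q2")
im=imaging.get_image("top"); crop("top",im,200,150,340,270,5,"q1")
s=env.get_state(); print(s["tool_pos"],s["force"],s["ft_torque"],Ro.from_rotvec(s["ee_rot"]).as_matrix().round(4))
```

```text
[605.50861519 -75.26333896  49.18904434] [-1.33076179  0.10903219 10.69175448] [0.18870089 0.15890247 0.02273143] [[ 0.9999 -0.013   0.0017]
 [-0.013  -0.9999 -0.0022]
 [ 0.0018  0.0022 -1.    ]]
```

View pics/q2.png

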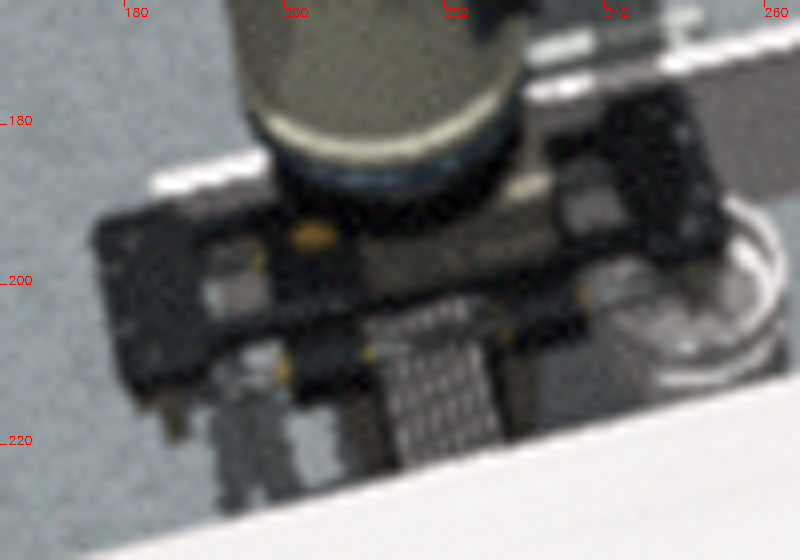

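View pics/q1.png

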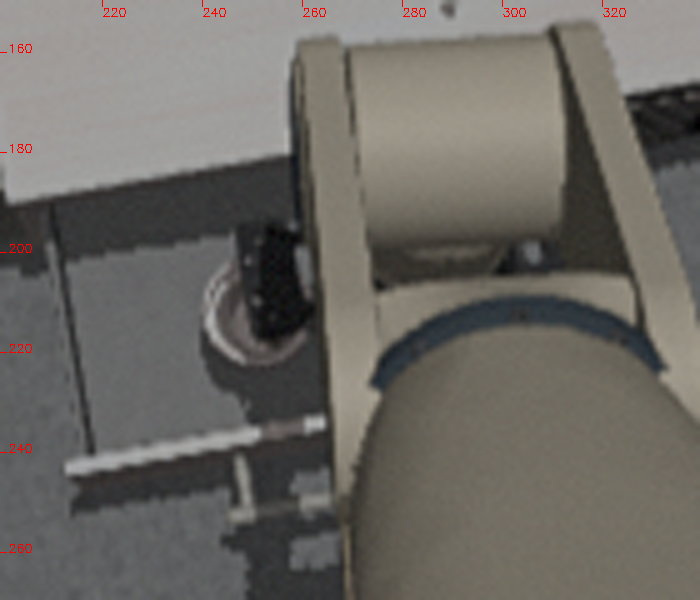

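Call:
play_rows --targets '[{"delta_pos": [0,0,-0.15],"twist": [0,0,0],"grip": 255},{"delta_pos": [0,0,-0.15],"twist": [0,0,0],"grip": 130},{"delta_pos": [0,0,-0.15],"twist": [0,0,0],"grip": 130},{"delta_pos": [0,0,-0.15],"twist": [0,0,0],"grip": 130},{"delta_pos": [0,0,-0.15],"twist": [0,0,0],"grip": 130}]'

```text
clock: 16.7
tool_pos: [604.5, -75.2, 49.5]
ee_rot: [3.139, -0.02, -0.001]
force: [-0.4, -0.2, -0.7]
gripper_width: 45.1
```

Call:
play_rows --targets '[{"delta_pos": [0,0,-0.5],"twist": [0,0,0],"grip": 130},{"delta_pos": [0,0,-2.5],"twist": [0,0,0],"grip": 130},{"delta_pos": [0,0,-6],"twist": [0,0,0],"grip": 130},{"delta_pos": [0,0,-11],"twist": [0,0,0],"grip": 130},{"delta_pos": [0,0,-16],"twist": [0,0,0],"grip": 130}]'

```text
clock: 17.2
tool_pos: [604.1, -74.8, 211.3]
ee_rot: [3.14, -0.02, -0.002]
force: [0.8, 0.2, -0.6]
gripper_width: 45.0
```

```bash
python3 g.py 460 0 240
python3 - <<'E'
from h import *
im=imaging.get_image("scene"); crop("scene",im,150,130,300,240,5,"r2")
E
```

```text
17.2 [604.1 -74.8 211.3] [-0.12  0.36  1.7  -0.    1.09  1.46] [ 0.8  0.2 -0.6] 45.0
([-14.5, -7.29, -2.87], [0.11, 0.07, -0.74])
```

View pics/r2.png

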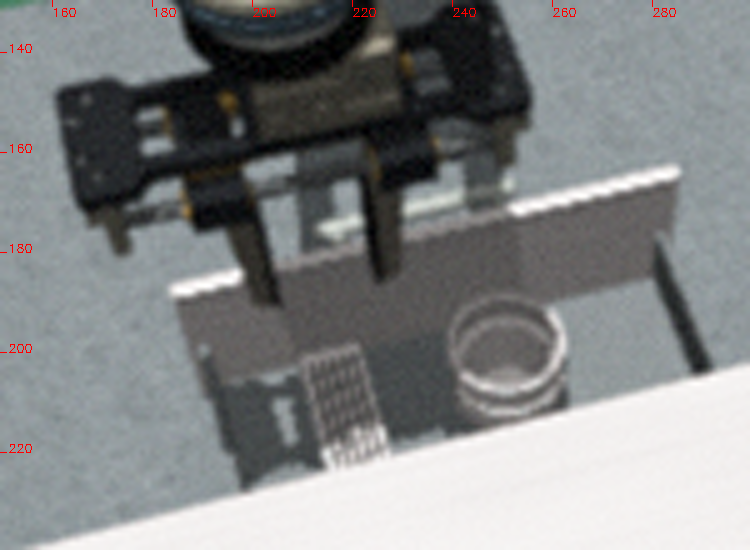

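```bash
python3 g.py 440 -7.5 211 0 -0.5
```

```text
17.25 [608.3 -75.3 220.4] [-0.12  0.35  1.69 -0.    1.1   1.46] [ 2.6 -0.9  6.1] 45.0
([-16.93, -6.56, 0.74], [0.19, -0.61, -0.25])
```

Call:
play_rows --targets '[{"delta_pos": [-17,-6.6,0.7],"twist": [0,0,0],"grip": 255},{"delta_pos": [-17,-6.6,0.7],"twist": [0,0,0],"grip": 255},{"delta_pos": [-17,-6.6,0.7],"twist": [0,0,0],"grip": 255},{"delta_pos": [-17,-6.6,0.7],"twist": [0,0,0],"grip": 255},{"delta_pos": [-17,-6.6,0.7],"twist": [0,0,0],"grip": 255}]'

```text
clock: 17.75
tool_pos: [431.4, -5.7, 202.2]
ee_rot: [3.14, -0.019, -0.004]
force: [0.5, -0.1, 0.2]
gripper_width: 7.3
```

```bash
python3 g.py 440 -7.5 83 0 -0.5
python3 - <<'E'
from h import *
im=imaging.get_image("top"); crop("top",im,190,150,350,270,4.5,"s1")
im=imaging.get_image("scene"); crop("scene",im,150,110,370,250,3.5,"s2")
E
```

```text
17.75 [431.4  -5.7 202.2] [-0.02  0.09  2.06 -0.    0.99  1.57] [ 0.5 -0.1  0.2] 7.3
([0.89, 0.15, 11.92], [0.1, 0.14, -0.18])
```

View pics/s1.png

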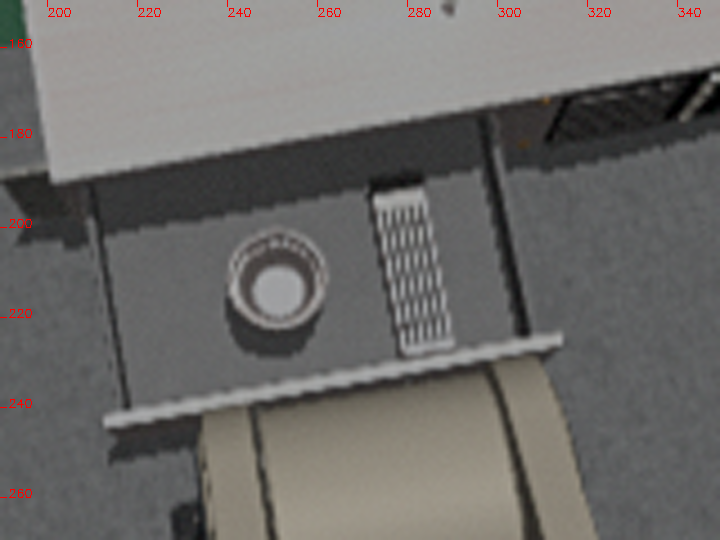

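View pics/s2.png

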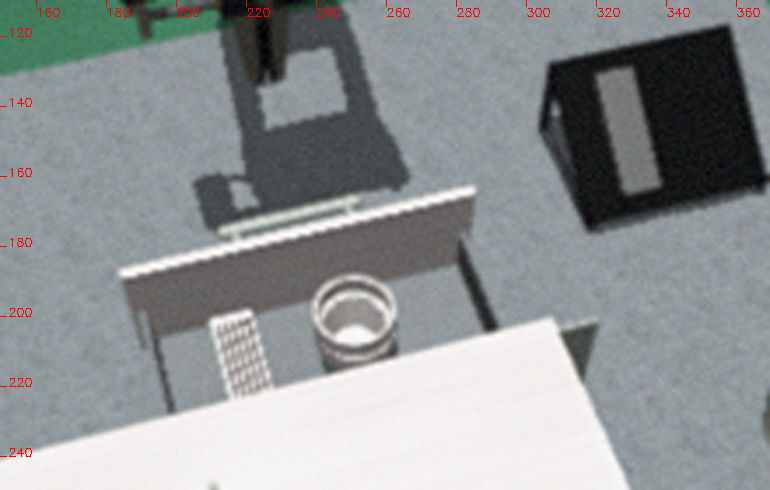

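Call:
play_rows --targets '[{"delta_pos": [0.5,0.1,4],"twist": [0,0,0],"grip": 255},{"delta_pos": [0.5,0.1,8],"twist": [0,0,0],"grip": 255},{"delta_pos": [0.5,0.1,11.9],"twist": [0,0,0],"grip": 255},{"delta_pos": [0.5,0.1,11.9],"twist": [0,0,0],"grip": 255},{"delta_pos": [0.5,0.1,11.9],"twist": [0,0,0],"grip": 255}]'

```text
clock: 18.35
tool_pos: [441.4, -8.3, 83.6]
ee_rot: [3.139, -0.021, -0.002]
force: [0.4, 0.4, 0.5]
gripper_width: 0.4
```

Call:
play_rows --targets '[{"delta_pos": [0.5,0,0],"twist": [0,0,0],"grip": 255},{"delta_pos": [1.2,0,0],"twist": [0,0,0],"grip": 255},{"delta_pos": [2,0,0],"twist": [0,0,0],"grip": 255},{"delta_pos": [2.6,0,0],"twist": [0,0,0],"grip": 255},{"delta_pos": [3,0,0],"twist": [0,0,0],"grip": 255}]'

```text
clock: 18.85
tool_pos: [471.8, -8.4, 84.1]
ee_rot: [3.139, -0.02, 0.002]
force: [0.2, 0.1, -1.0]
gripper_width: 0.1
```

```bash
python3 g.py 480 -7.5 83 0 -0.5
python3 - <<'E'
from h import *
im=imaging.get_image("scene"); crop("scene",im,170,110,300,240,5,"t2")
E
```

```text
18.85 [471.8  -8.4  84.1] [-0.02  0.34  2.08 -0.    0.72  1.57] [ 0.2  0.1 -1. ] 0.1
([0.82, -0.1, 0.11], [0.12, -0.08, -0.24])
```

View pics/t2.png

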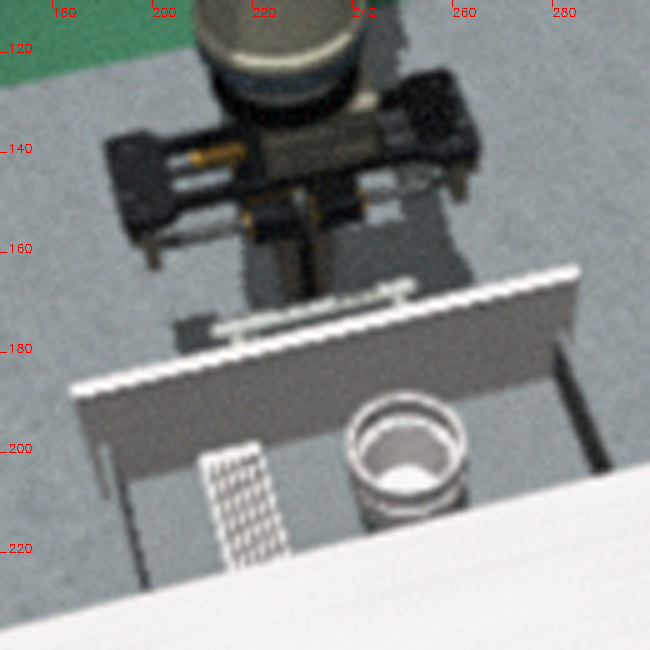

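Call:
play_rows --targets '[{"delta_pos": [0.4,0,0],"twist": [0,0,0],"grip": 255},{"delta_pos": [0.8,0,0],"twist": [0,0,0],"grip": 255},{"delta_pos": [1.3,0,0],"twist": [0,0,0],"grip": 255},{"delta_pos": [1.9,0,0],"twist": [0,0,0],"grip": 255},{"delta_pos": [2.6,0,0],"twist": [0,0,0],"grip": 255}]'

```text
clock: 19.4
tool_pos: [496.6, -8.6, 83.4]
ee_rot: [3.14, -0.02, -0.001]
force: [-2.7, 0.3, -0.4]
gripper_width: 0.5
```

Call:
play_rows --targets '[{"delta_pos": [0.8,0,0],"twist": [0,0,0],"grip": 255},{"delta_pos": [1.6,0,0],"twist": [0,0,0],"grip": 255},{"delta_pos": [2.4,0,0],"twist": [0,0,0],"grip": 255},{"delta_pos": [3.2,0,0],"twist": [0,0,0],"grip": 255},{"delta_pos": [4,0,0],"twist": [0,0,0],"grip": 255}]'

```text
clock: 19.9
tool_pos: [537.2, -9.2, 83.5]
ee_rot: [3.14, -0.02, -0.0]
force: [-2.1, 1.5, -0.5]
gripper_width: 0.0
```

```bash
python3 g.py 480 -7.5 83 0 -0.5
python3 - <<'E'
from h import *
im=imaging.get_image("scene"); crop("scene",im,170,110,300,240,5,"u2")
E
```

```text
19.9 [537.2  -9.2  83.5] [-0.02  0.42  1.94 -0.    0.78  1.57] [-2.1  1.5 -0.5] 0.0
([-5.72, -0.1, 0.05], [0.12, 0.01, -0.24])
```

View pics/u2.png

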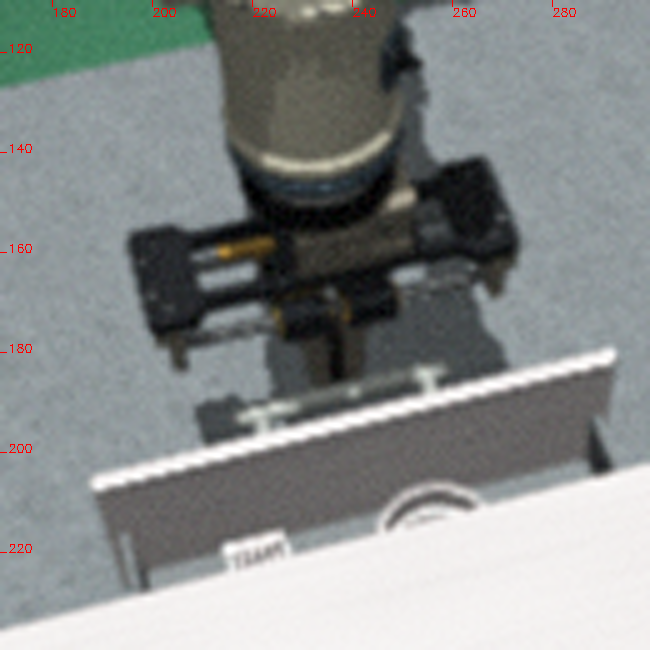

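Call:
play_rows --targets '[{"delta_pos": [0.8,0,0],"twist": [0,0,0],"grip": 255},{"delta_pos": [1.6,0,0],"twist": [0,0,0],"grip": 255},{"delta_pos": [2.4,0,0],"twist": [0,0,0],"grip": 255},{"delta_pos": [3.2,0,0],"twist": [0,0,0],"grip": 255},{"delta_pos": [4,0,0],"twist": [0,0,0],"grip": 255}]'

```text
clock: 20.45
tool_pos: [577.2, -9.7, 83.5]
ee_rot: [3.14, -0.02, -0.0]
force: [-2.8, 0.9, 0.2]
gripper_width: 0.3
```

Call:
play_rows --targets '[{"delta_pos": [0.8,0,0],"twist": [0,0,0],"grip": 255},{"delta_pos": [1.5,0,0],"twist": [0,0,0],"grip": 255},{"delta_pos": [2.1,0,0],"twist": [0,0,0],"grip": 255},{"delta_pos": [2.6,0,0],"twist": [0,0,0],"grip": 255},{"delta_pos": [3,0,0],"twist": [0,0,0],"grip": 255}]'

```text
clock: 20.95
tool_pos: [606.9, -10.1, 83.5]
ee_rot: [3.139, -0.02, -0.0]
force: [-2.9, 1.8, -0.2]
gripper_width: 0.2
```

Call:
play_rows --targets '[{"delta_pos": [0.3,0,0],"twist": [0,0,0],"grip": 255},{"delta_pos": [0.6,0,0],"twist": [0,0,0],"grip": 255},{"delta_pos": [0.8,0,0],"twist": [0,0,0],"grip": 255},{"delta_pos": [0.8,0,0],"twist": [0,0,0],"grip": 255}]'

```text
clock: 21.35
tool_pos: [615.0, -10.4, 83.6]
ee_rot: [3.139, -0.02, 0.001]
force: [-0.4, 0.6, 0.4]
gripper_width: 0.4
```

Call:
play_rows --targets '[{"delta_pos": [0.3,0,0],"twist": [0,0,0],"grip": 255},{"delta_pos": [0.6,0,0],"twist": [0,0,0],"grip": 255},{"delta_pos": [0.6,0,0],"twist": [0,0,0],"grip": 255}]'

```text
clock: 21.65
tool_pos: [618.7, -10.4, 83.4]
ee_rot: [3.139, -0.02, -0.007]
force: [-8.5, 0.9, 6.2]
gripper_width: 0.3
```

Call:
play_rows --targets '[{"delta_pos": [0.2,0,0],"twist": [0,0,0],"grip": 255},{"delta_pos": [0.4,0,0],"twist": [0,0,0],"grip": 255},{"delta_pos": [0.4,0,0],"twist": [0,0,0],"grip": 255}]'

```text
clock: 21.95
tool_pos: [619.1, -10.4, 83.2]
ee_rot: [3.139, -0.02, -0.018]
force: [-22.1, 1.9, 16.5]
gripper_width: 0.6
```

Call:
play_rows --targets '[{"delta_pos": [-1,0,0],"twist": [0,0,0],"grip": 255},{"delta_pos": [-5,0,0],"twist": [0,0,0],"grip": 255},{"delta_pos": [-9,0,-3],"twist": [0,0,0],"grip": 255},{"delta_pos": [-13,0,-8],"twist": [0,0,0],"grip": 255},{"delta_pos": [-17,0,-12],"twist": [0,0,0],"grip": 255}]'

```text
clock: 22.45
tool_pos: [468.2, -8.3, 189.9]
ee_rot: [3.139, -0.02, 0.002]
force: [0.5, 1.6, 1.0]
gripper_width: 0.5
```

Call:
play_rows --targets '[{"delta_pos": [-8,0,-6],"twist": [0,0,0],"grip": 255},{"delta_pos": [-8,0,-6],"twist": [0,0,0],"grip": 255},{"delta_pos": [-8,0,-6],"twist": [0,0,0],"grip": 255}]'

```text
clock: 22.75
tool_pos: [387.2, -7.1, 252.5]
ee_rot: [3.139, -0.02, 0.011]
force: [-0.3, -0.0, -0.2]
gripper_width: 0.5
```

Run:
```python
from h import *
im=imaging.get_image("scene"); crop("scene",im,170,150,330,250,5,"v2"); cv2.imwrite("pics/vs.png",cv2.resize(im[:,:,::-1],(800,600)))
im=imaging.get_image("top"); crop("top",im,190,150,350,270,5,"v1"); print(env.get_state()["tool_pos"])
```

```text
[389.76917081  -7.10141464 250.03346596]
```

View pics/v2.png

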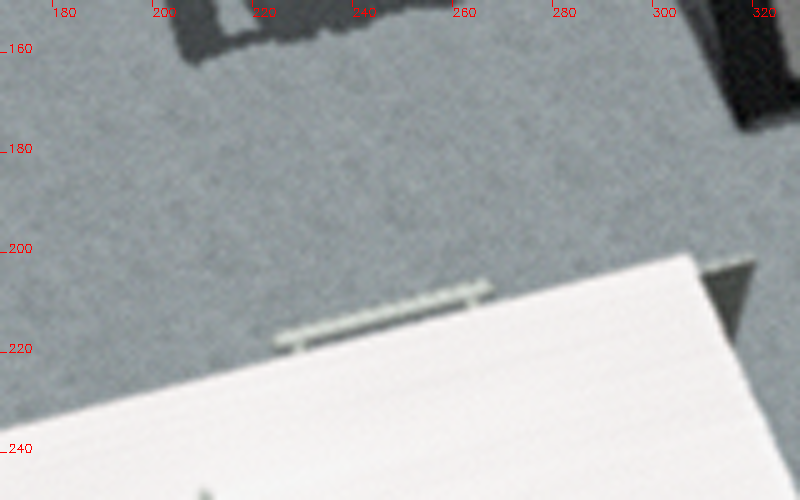

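View pics/v1.png

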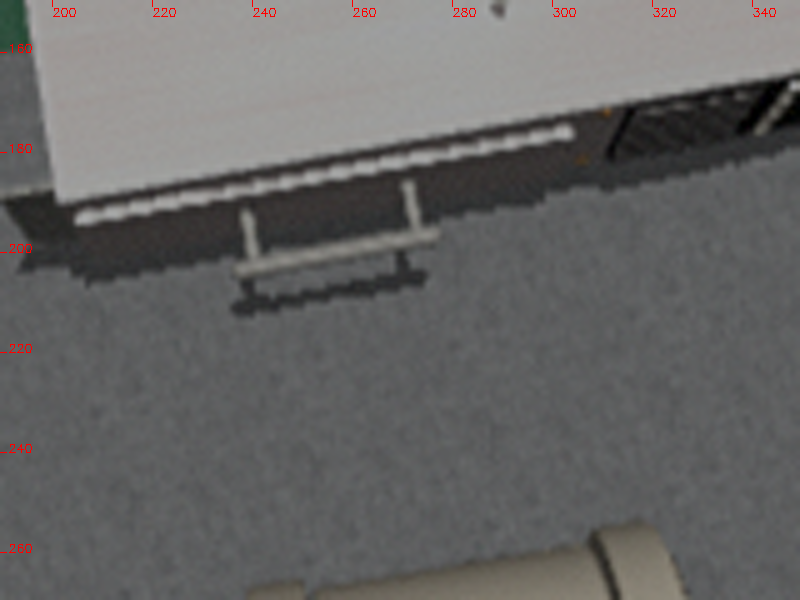

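View pics/vs.png

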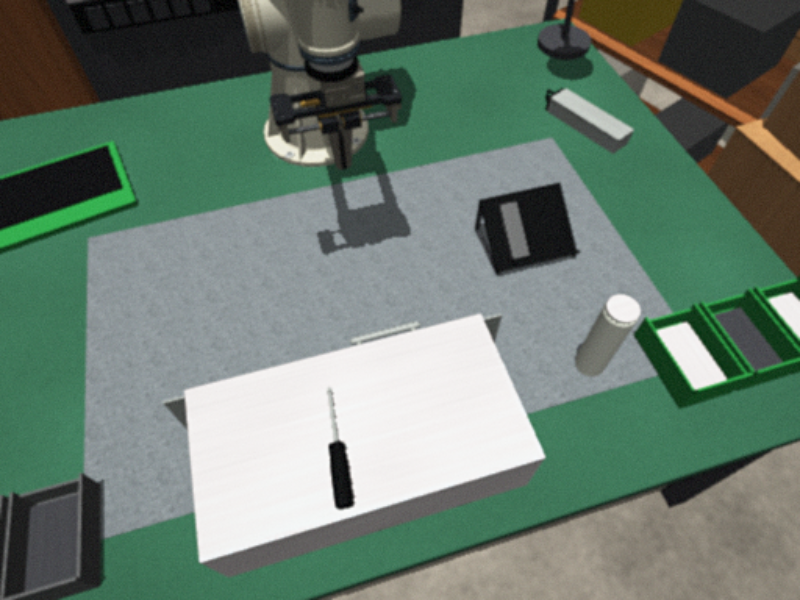

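```bash
cat > chk.py <<'E'
from h import *
q=[677.9,-8.97,-.00797]
def toenc(P):
    a=q[2]; d=np.array(P[:2])-q[:2]; return np.array([np.cos(a)*d[0]+np.sin(a)*d[1],-np.sin(a)*d[0]+np.cos(a)*d[1]]).round(1)
for p in((77,218),(572,131)): print("panel",toenc(onplane("top",ct(5,190,150,p),107)))
for p in((237,270),(435,235)): print("bar top",toenc(onplane("top",ct(5,190,150,p),75)))
for p in((275,340),(490,287)): print("bar scene",toenc(onplane("scene",ct(5,170,150,p),75)))
E
python3 chk.py
```

```text
panel [ -5.5 137.9]
panel [  -4.9 -141.4]
bar top [-43.5  56.2]
bar top [-43.3 -57.9]
bar scene [-46.4 -57.3]
bar scene [-45.6  59.1]
```

Run:
```python
from rig import env
print(env.finish_job()); print(env.get_state()["clock"])
```

```text
the job is handed in; nothing more can be done
None
the job is handed in; nothing more can be done
```

I nested the bench cup in the drawer cup and laid the finned drive flat on the drawer floor beside it. I then pushed the drawer shut on its handle bar, backed the arm clear and handed in at about 22.9 s of the 61 s allowed. No verdict is reported.

**What the last checks showed:**
- **Cups:** They met at the expected height, within about 1 mm. They looked upright and nested in the pictures before closing and while the drawer was half shut. After that they were out of sight, so I have no view of them, or of the drive, once the drawer was fully shut.
- **Drive:** It came down on the floor with a light press, and I let go with it resting there. It looked flat and clear of the cups in both cameras before closing. The floor contact was about 3 mm higher than my estimate, which I put down to how deep the fingers held the drive.
- **Drawer:** Pushing took 2 to 3 N until a stop, where the force rose to 22 N. The pictures afterwards put the panel and handle within about 1 to 3 mm of fully shut, inside the 5 mm limit. The two cameras disagree by about 2 to 3 mm on the handle, as they did at the start.
- **Things to leave alone:** The slim drive, spray can, screwdriver and stand looked unmoved in the final picture; I judged this by eye and did not measure it.

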